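Change over the coppersmith's embossing fixture

ROBOT

A 6-joint arm with a two-finger parallel gripper is mounted at the origin on the work surface. World frame = base frame: x ahead of the robot, y to its left, z up, the work surface at z = 0. Lengths are in m, angles in rad, forces in N, time in s.
With the tool pointing down it reaches from about 0.25 to 0.8 m from the base axis. Payload 8.5 kg.
Tool frame: the origin (TCP) lies between the finger pads; the fingertips stand r.tip_reach ahead of it and the grasp point (between the pads) lies 5 mm behind it (r.tip_reach is the distance from the TCP to the fingertips, in m); z points along the fingers, y is the line along which they close (so a half turn about z gives the same grasp; the last joint's range is limited). The gripper opens to 85 mm and grips with 20 to 120 N. Pads are 22 mm wide; open, the fingers measure 114 mm over their backs; the gripper's body (76 mm by 85 mm) begins 54 mm behind the grasp point. The pads swing forward as they close: fully open they stand 13 mm farther back than shut.
Start: joints at [-1.252, 0.238, -0.013, 1.319, 0, 1.571], TCP at [0.165, -0.499, 0.245] pointing down, gripper open.
Joint ranges: [-2.66, 2.66], [-1.03, 1.9], [-1.14, 1.46], [-1.82, 2.27], [-1.45, 1.34], [-3.14, 3.14]. Speed limits (rad/s): [2.22, 2.22, 2.79, 3.14, 3.14, 3.14].

INTERFACE

Orientations are given as a 3x3 rotation matrix whose columns are the frame's x, y, z axes.
In Python, from cell import r, eyes gives the robot as it stands. The module is installed in compiled form; this text tells all that it offers.
- The arm moves only by the shell command python3 -m jog 'ROWS' [FORCE]. ROWS is JSON, a list of rows, each a list of 3 entries, a list of its own where there are three numbers: the shift along the tool's x, y, z in m, then the turn about the tool's z in degrees, then the opening, from -1 (shut) to 1 (fully open). In form: [[[x, y, z], spin, jaw], ...]. A call has 1 to 12 rows; each row shifts and turns the commanded pose from where the row before left it, along the tool's axes as they then stand; what a row does not reach is not made up. A row lasts 1/12 s, in which the tool goes at most 41.7 mm and 7.16 degrees, less where a joint would pass 70% of its speed; a pose out of reach is approached as far as the arm can. A call is refused whole if a number of a shift passes 0.0417 or a number of a turn 7.16, either way. A call with a gripper value outside its range is refused whole. The fingers move at their own pace and stop on an object; FORCE is the grip in N (left out, the last holds). Time passes only in rows, so rows that do not move let the fingers close. It gives the time, the measured TCP pose, the force, the opening and the grip force at its end, in the units of the state.
- r.sense(): the state, without advancing time (a new reading comes with each control period).
- eyes.read_camera(name): name is "scene" or "top"; returns the picture (400x640x3 uint8, red, green, blue); there is no depth.
- eyes.get_calibration(name): a dict with "fx", "fy", "cx", "cy" (pixels), "world_from_camera" (4x4, takes a point from camera to world coordinates). Camera axes: x right, y up, looking along -z (the intrinsics and any distortion apply to the point x, -y, -z); pixel columns grow to the right and rows downward; lengths in m; the calibration is good to about 2 mm. A picture is of the moment at which its call begins. get_calibration takes no time and is no camera call.
- r.finish_job(): hands the job in; it is judged then, once.
The state is a dict: "t": time; "joints": joint angles; "dq": joint speeds; "effort": joint torques, N m; "tcp_pos": TCP position; "orientation": TCP orientation; "wrist_force": force on the tool from outside, world axes, zero at the start; "torque": the same for the moment, N m; "width": finger opening in m; "grasp_force": force on a finger pad.
Only numpy, scipy, OpenCV 4.12 (cv2) and the standard library are available. Lean on these libraries where they do the work, as an engineer would, in place of code of your own. Each camera call takes 0.05 s, during which the arm holds its last target. There are 200 camera calls.

TASK

Change the embossing fixture over to the next pattern: lift the finished copper lamp plate off the two pins and lay it flat in the wooden tray, then lower the aluminium die plate over the pins until it rests flush on the bed. After that plug every blue die on the bench fully home, upright, into a socket of the plate (any free one), and last push the red clamp plunger down to its stop and let it come up again. Leave the bowl, the hammer and the ewer where they are.

Things in the scene. Friction and masses are not known exactly. Their poses are not given: they have to be found in the camera images.
- fixture: Dark steel fixture fixed to the bench: bed 150 (x) by 236 (y), top at z = 25, with an 80 wide tongue at its -y end (to y = -205) that carries the plunger. Two steel pins, 12 diameter, stand on the bed at x = 0, y = +96 and -96; straight to z = 44, tapered to tips at z = 52. Origin: centre of the bed's underside, on the bench.
- lamp_plate: Finished copper lamp plate, at the start on the fixture's pins: 100 (x) by 220 (y) by 5 thick, 15 mm holes at y = +96 and -96; in the middle an upright round copper stub, 44 diameter, z = 5 to 50 (brass tip to 53), to lift it by; a flare up to 80 diameter about its foot ends at z = 12. 0.45 kg. Origin: centre of its underside.
- tray: Shallow wooden tray fixed to the bench, 290 (x) by 160 (y) by 32 high outside, walls and floor 5 thick. Origin: centre of its underside.
- die_plate: Aluminium plate on the bench, 140 (x) by 220 (y) by 12 thick, 0.7 kg. 14.5 mm pin holes right through at x = 0, y = +96 and -96; four square through sockets, 43.5 wide, at x = +-42, y = +-52. Black grip bar in the middle, 16 (x) by 50 (y), z = 12 to 56. Fits either way round. Origin: centre of its underside (flush: 25 mm above the fixture's origin).
- socket0 (a point): Centre of the mouth (top face) of a square socket of the die plate, at x = 42, y = 52, z = 12 mm of the plate; the axes are the plate's.
- socket1 (a point): Centre of the mouth (top face) of a square socket of the die plate, at x = 42, y = -52, z = 12 mm of the plate; the axes are the plate's.
- socket2 (a point): Centre of the mouth (top face) of a square socket of the die plate, at x = -42, y = 52, z = 12 mm of the plate; the axes are the plate's.
- socket3 (a point): Centre of the mouth (top face) of a square socket of the die plate, at x = -42, y = -52, z = 12 mm of the plate; the axes are the plate's.
- die0: Embossing die, upright on the bench (2 to 4 of them; absent: None), 0.18 kg. Square steel shank 41 x 41, z = 0 to 10, its foot tapered to 38 x 38 over the lowest 3; blue block 50 x 50, z = 10 to 24, whose underside is the shoulder; square wooden grip 22 x 22, z = 24 to 60. Origin: centre of the shank's foot; x, y square to its sides. Any quarter turn fits any socket.
- die1: As die0.
- die2: As die0.
- die3: As die0.
- plunger (a joint): Travel of the red palm plunger, m: 0 up, 0.020 down at its stop; the spring takes 4 N at the start and 11 N at the stop and pushes it up again.
- plunger_top (a point): Top centre of the red mushroom head of the plunger (50 mm across, flat top 32 across), 81 mm above the bench when up, on the tongue of the fixture at y = -170 mm of it. It moves down with the plunger.
- bowl: Copper bowl, 100 across, 50 high; leave it alone. Origin: centre of its underside.
- hammer: Hammer lying on the bench, 180 long; leave it alone. Origin near the middle of its underside, x along it.
- ewer: Brass ewer, 100 across, 175 high; leave it alone. Origin: centre of its underside.
Not all that is in view belongs to the job. Leave any green, purple or turquoise look-alike of the die3 alone.

How it is judged:
On the way, in this order (a step that is already met when the one before it is completed fails the run):
1. The die plate rests flush on the fixture's bed, over both pins (z of die_plate in the frame of fixture between 0.022 and 0.0275 m and horizontal distance between die_plate and fixture below 0.004 m and angle between the x axis of die_plate and the x axis of fixture, either way round below 0.04 rad and angle between die_plate's own z axis and vertical below 0.03 rad), for 0.2 s.
2. Every die present is fully home in a socket of the die plate, which is still flush on the fixture (all of step 1 and z of each of die0, die1, die2, die3 in the frame of die_plate below 0.005 m and angle between each of die0, die1, die2, die3's own z axis and vertical below 0.06 rad and (horizontal distance between die0 and socket0 below 0.005 m or horizontal distance between die0 and socket1 below 0.005 m or horizontal distance between die0 and socket2 below 0.005 m or horizontal distance between die0 and socket3 below 0.005 m) and (horizontal distance between die1 and socket0 below 0.005 m or horizontal distance between die1 and socket1 below 0.005 m or horizontal distance between die1 and socket2 below 0.005 m or horizontal distance between die1 and socket3 below 0.005 m) and (horizontal distance between die2 and socket0 below 0.005 m or horizontal distance between die2 and socket1 below 0.005 m or horizontal distance between die2 and socket2 below 0.005 m or horizontal distance between die2 and socket3 below 0.005 m) and (horizontal distance between die3 and socket0 below 0.005 m or horizontal distance between die3 and socket1 below 0.005 m or horizontal distance between die3 and socket2 below 0.005 m or horizontal distance between die3 and socket3 below 0.005 m)), for 0.2 s.
3. The plunger is pressed down to its stop (within 2 mm) (value of joint plunger above 0.018 m), for 0.1 s.
At the end, for the whole second after the job is handed in: Lamp plate flat in the tray; die plate flush on the bed over both pins (2.5 mm in height, 4 mm sideways, 0.04 rad); every die present upright with its shoulder on the plate (3 mm in height, 5 mm sideways); plunger up again; all released and at rest (all of step 2 and z of lamp_plate in the frame of tray between 0 and 0.012 m and x of lamp_plate in the frame of tray between -0.06 and 0.06 m and y of lamp_plate in the frame of tray between -0.06 and 0.06 m and angle between lamp_plate's own z axis and vertical below 0.06 rad and value of joint plunger below 0.004 m and linear speed of each of lamp_plate, die_plate, die0, die1, die2, die3 below 0.02 m/s); the robot touches nothing.
It fails at once if The bowl is moved by more than 30 mm (distance of bowl from where it was at the start of the episode above 0.03 m).
It fails at once if The hammer is moved by more than 30 mm (distance of hammer from where it was at the start of the episode above 0.03 m).
It fails at once if The ewer is moved by more than 30 mm (distance of ewer from where it was at the start of the episode above 0.03 m).
Of die0, die1, die2, die3 only 2 to 4 are there at a start; the rules pass over those that are not, and their reading is None.
At some moment in a run one of die_plate, die0, die1, die2, die3 may be knocked a few centimetres aside while the robot is not near it.
It also fails if it takes over 210 s, if anything falls off the work surface, if the arm or the gripper's body presses on something with over 40 N, if the wrist force passes 120 N, or if a joint passes its speed limit or range.

## Working session

There is one attempt and no reset: what is moved stays moved. The work goes in short steps, Python scripts to look and compute and a shell command to move; the robot and the scene stay as the last step left them, time stands still between calls to the robot, and variables do not carry over. Pictures are saved under pics/ and viewed, at most 14 in all, crops included, and the job is handed in when it is done.

```bash
mkdir -p pics; python3 - <<'E'
from cell import r, eyes
import cv2,numpy as np
for n in("scene","top"):
    im=eyes.read_camera(n); cv2.imwrite(f"pics/{n}0.png",im[:,:,::-1])
    c=eyes.get_calibration(n); print(n,{k:np.round(v,4).tolist() for k,v in c.items()})
s=r.sense(); print(s["t"],s["tcp_pos"],s["orientation"],s["width"],r.tip_reach)
E
```

```text
scene {'fx': 486.3464, 'fy': 486.3464, 'cx': 332.7097, 'cy': 198.514, 'world_from_camera': [[-0.6249, -0.4895, 0.6082, 1.3613], [0.7805, -0.3721, 0.5024, 0.6516], [-0.0196, 0.7886, 0.6146, 0.8541], [0.0, 0.0, 0.0, 1.0]]}
top {'fx': 383.8143, 'fy': 383.8143, 'cx': 317.6977, 'cy': 207.2598, 'world_from_camera': [[0.016, 0.9931, -0.1159, 0.4544], [-0.9996, 0.0184, 0.0196, 0.0095], [0.0216, 0.1155, 0.9931, 1.2707], [0.0, 0.0, 0.0, 1.0]]}
0.1 [ 0.16443307 -0.49823072  0.24475448] [[ 9.49628879e-01  3.13376509e-01 -3.94684317e-04]
 [ 3.13376757e-01 -9.49628149e-01  1.17749074e-03]
 [-5.80539917e-06 -1.24186411e-03 -9.99999229e-01]] 0.0853267990311587 0.014
```

View pics/top0.png

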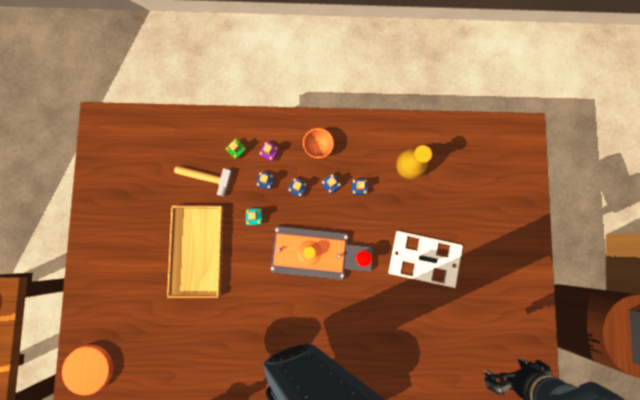

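View pics/scene0.png

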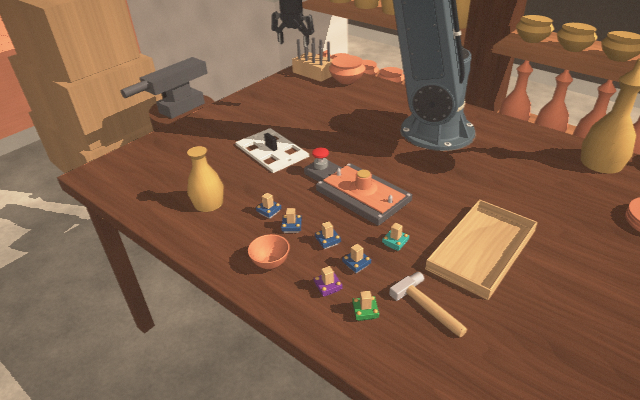

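The top view shows four blue dies at about (265,180), (298,187), (331,183) and (360,186). The lamp plate on the fixture is at (310,253), the plunger at (364,258), the die plate at (426,259) and the tray at (195,251). Look-alikes are green (235,148), purple (269,151) and turquoise (253,216).

```bash
cat > h.py <<'E'
from cell import r, eyes
import cv2,numpy as np
C={n:eyes.get_calibration(n) for n in("scene","top")}
def ray(n,uv):
    c=C[n];T=np.array(c["world_from_camera"]);d=T[:3,:3]@np.array([(uv[0]-c["cx"])/c["fx"],-(uv[1]-c["cy"])/c["fy"],-1.])
    return T[:3,3],d/np.linalg.norm(d)
def onz(n,uv,z):
    o,d=ray(n,uv);return (o+d*(z-o[2])/d[2])
def proj(n,p):
    c=C[n];T=np.array(c["world_from_camera"]);q=T[:3,:3].T@(np.array(p)-T[:3,3])
    return np.array([c["cx"]+c["fx"]*q[0]/-q[2],c["cy"]-c["fy"]*q[1]/-q[2]])
def tri(a,b):
    A=np.zeros((3,3));y=np.zeros(3)
    for n,uv in(("top",a),("scene",b)):
        o,d=ray(n,uv);P=np.eye(3)-np.outer(d,d);A+=P;y+=P@o
    return np.linalg.solve(A,y)
def comps(m,amin=20,box=None):
    m=m.astype(np.uint8)
    if box: k=np.zeros_like(m);x0,y0,x1,y1=box;k[y0:y1,x0:x1]=1;m=m*k
    n,l,s,c=cv2.connectedComponentsWithStats(m,connectivity=8)
    return [(s[i,4],c[i],(l==i).astype(np.uint8)) for i in range(1,n) if s[i,4]>=amin]
def hsv(im): return [x.astype(int) for x in cv2.split(cv2.cvtColor(im,cv2.COLOR_RGB2HSV))]
def rect(m,n,z):
    """oriented rectangle of a mask, its corners cast to height z: centre, angle of long side (deg), sides"""
    p=cv2.findContours(m,cv2.RETR_EXTERNAL,cv2.CHAIN_APPROX_NONE)[0][0][:,0]
    w=np.array([onz(n,q,z)[:2] for q in p],np.float32)*1000
    (c,s,a)=cv2.minAreaRect(w)
    if s[0]<s[1]: a+=90;s=s[::-1]
    return np.round(c,1),round(a,1),np.round(s,1)
E
cat > m.py <<'E'
from h import *
import sys
im=eyes.read_camera("top");H,S,V=hsv(im)
B=(160,120,480,310)
def show(t,m,z,a,mrg=0):
    for x in comps(m,a,B): print(t,x[0],np.round(x[1],1),*rect(x[2],"top",z),"cen",np.round(onz("top",x[1],z)[:2]*1000,1))
show("white",(S<60)&(V>150),.012,200)
show("red",((H<4)|(H>176))&(S>200)&(V>150),.081,20)
show("blue",(H>100)&(H<125)&(S>90)&(V>40),.024,30)
show("tan",(H>12)&(H<24)&(S>60)&(S<170)&(V>140),.060,8)
sc=eyes.read_camera("scene")
if len(sys.argv)>1:
    cv2.imwrite(f"pics/{sys.argv[1]}.png",cv2.resize(im[130:310,160:475,::-1],None,fx=2.5,fy=2.5,interpolation=cv2.INTER_CUBIC))
    cv2.imwrite(f"pics/{sys.argv[1]}s.png",cv2.resize(sc[120:320,230:550,::-1],None,fx=2.5,fy=2.5,interpolation=cv2.INTER_CUBIC))
E
python3 m.py a
```

```text
white 1991 [424.1 257.9] [ 437.9 -369.9] 78.7 [221.9 140. ] cen [ 440.9 -366.1]
red 192 [363.5 258. ] [ 438.5 -157.7] 90.9 [46.5 42.8] cen [ 438.3 -157.7]
blue 55 [267. 183.] [676.8 153.8] 123.8 [47.2 20.5] cen [677.  152.9]
blue 58 [330.2 187. ] [667.  -55.4] 79.7 [49.8 22.3] cen [667.9 -55.2]
blue 55 [356.3 188.9] [ 663.7 -141.2] 45.4 [46.6 21.3] cen [ 663.3 -141.3]
blue 56 [298.4 190.6] [653.8  49.4] 108.1 [48.8 22.3] cen [653.9  49.3]
tan 17 [234.7 145.8] [788.9 255. ] 173.2 [26.1 11.1] cen [790.1 256.2]
tan 39 [267.3 147.9] [785.7 152.9] 58.6 [27.1 23.9] cen [785.5 151.4]
tan 137 [198.4 175. ] [692.  372.3] 78.3 [149.3  20.2] cen [692.2 367.4]
tan 51 [263.1 177.5] [688.2 163.5] 64.3 [33.4 24.5] cen [688.  161.7]
tan 51 [331.3 180.9] [684.3 -55.4] 38.2 [31.  30.6] cen [681.6 -56.5]
tan 47 [296.6 184.4] [669.3  53. ] 1.3 [32.5 25.5] cen [667.9  54.2]
tan 8 [353.2 180.4] [ 684.3 -127.9] 136.1 [9.2 9.1] cen [ 684.6 -127.1]
tan 48 [360.7 184.4] [ 673.3 -152.1] 0.2 [26.4 25.8] cen [ 671.9 -151.1]
tan 8 [364.9 191.9] [ 647.6 -165. ] 0.1 [6.6 6.4] cen [ 648.  -164.6]
tan 2091 [196.4 251
[... 505 characters left out ...]
 113.9] 12.9 [29.9 12.8] cen [462.4 112.9]
tan 11 [407.8 247.9] [ 471.8 -301.2] 61.1 [25.2  6.7] cen [ 471.9 -300.7]
tan 9 [460.9 245.8] [ 481.5 -469.9] 38.4 [19.8  8.1] cen [ 481.3 -469.6]
tan 20 [438. 253.] [ 458.2 -396. ] 34.8 [37.8 20. ] cen [ 457.5 -396.2]
tan 33 [299.9 257.1] [437.6  39.2] 35.0 [27.6 12.1] cen [437.8  38.7]
tan 124 [441.1 277. ] [ 381.5 -405.7] 116.7 [185.8  86.2] cen [ 382.9 -404.5]
tan 14 [453.6 265. ] [ 420.8 -446. ] 90.9 [12.9 12.5] cen [ 420.7 -445. ]
tan 14 [442.1 269. ] [ 408.  -407.6] 67.0 [30.6  7.4] cen [ 407.8 -408.3]
tan 13 [404.7 273.9] [ 390.6 -289.8] 69.2 [33.5  6.4] cen [ 390.8 -289.9]
tan 11 [168.2 276.3] [370.6 444. ] 3.5 [18.3  6.1] cen [372.8 443.6]
```

View pics/a.png

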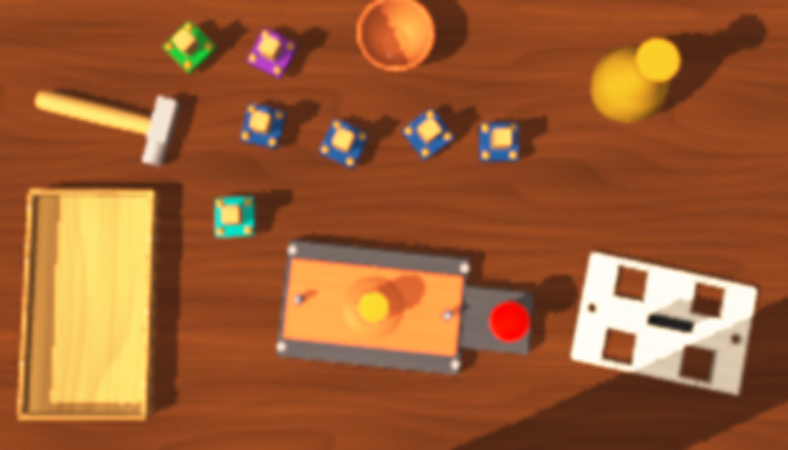

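View pics/as.png

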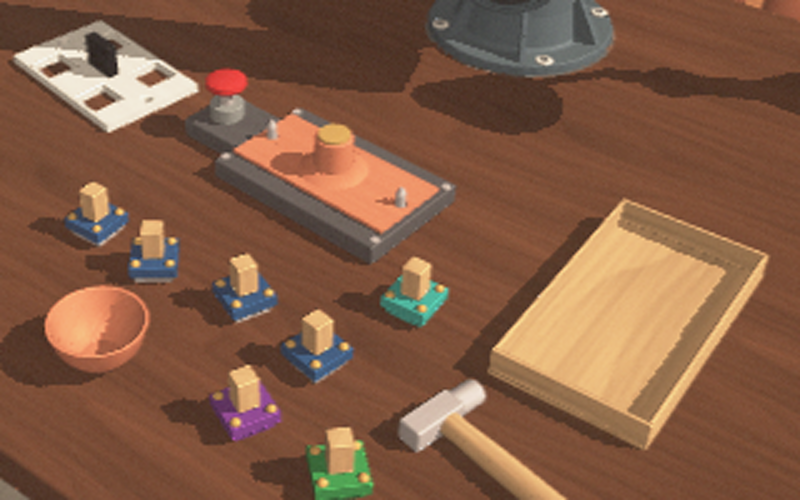

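The crops are clear. The fixture's four white corner studs and the tapered pins are visible, the lamp stub tip is yellow, and the die plate lies white with its bar. Next I'll refine the poses.

```bash
cat > m2.py <<'E'
from h import *
im=eyes.read_camera("top");sc=eyes.read_camera("scene")
K=4
up=cv2.resize(im,None,fx=K,fy=K,interpolation=cv2.INTER_CUBIC);H,S,V=hsv(up)
def pts(m): # world pts of mask pixels' hull
    p=np.argwhere(m)[:,::-1].astype(np.int32); return cv2.convexHull(p)[:,0]
def rw(hull,z):
    w=np.array([onz("top",(q+.5)/K-.5,z)[:2] for q in hull],np.float32)*1000
    c,s,a=cv2.minAreaRect(w)
    if s[0]<s[1]: a+=90;s=s[::-1]
    return np.round(c,1),round(a,1),np.round(s,1)
def win(m,x0,y0,x1,y1):
    k=np.zeros(m.shape,bool);k[y0*K:y1*K,x0*K:x1*K]=1;return m&k
def big(m): return max(comps(m,5),key=lambda x:x[0])
blue=(H>98)&(H<130)&(S>80)
for a in [(253,168,279,193),(286,174,311,200),(319,170,344,196),(348,174,372,198)]:
    m=win(blue,*a); m=sum(c[2] for c in comps(m,25)); print("die",rw(pts(m),.024))
cop=(H>5)&(H<15)&(S>110)&(V>190)
c=big(win(cop,265,220,350,290)); print("lamp",rw(pts(c[2]),.030))
y=(H>18)&(H<28)&(S>150)&(V>150)
c=big(win(y,300,240,318,262)); print("stubtop",np.round(onz("top",c[1]/K,.078)*1000,1))
w=(S<60)&(V>150)
P=[]
for a in [(273,226,281,234),(341,233,350,241),(269,264,276,273),(337,271,346,280)]:
    c=big(win((S<90)&(V>130),*a)); P.append(onz("top",(c[1]+.5)/K-.5,.026)[:2]*1000)
P=np.array(P);print("studs",P.round(1).tolist(),P.mean(0).round(1),[np.degrees(np.arctan2(*d[::-1])).round(1) for d in(P[0]-P[1],P[2]-P[3])])
b=big(win((V<60),415,250,442,268)); print("bar",np.round(onz("top",b[1]/K,.05)*1000,1), rw(pts(b[2]),.05))
m=win(w,385,225,470,295); print("plate",rw(pts(big(m)[2]),.012))
t=(H>12)&(H<25)&(S>60)&(V>110); print("tray",rw(pts(big(win(t,155,195,228,305))[2]),.032))
H,S,V=hsv(sc)
for (a,t) in [((300,140,340,165),"red"),]:
    pass
E
python3 m2.py
```

```text
die (array([687.5, 160. ]), 170.4, array([50.7, 50.2]))
die (array([666.2,  53. ]), 155.4, array([50.8, 50.5]))
die (array([680.3, -56.9]), 35.1, array([50.6, 50. ]))
die (array([ 671.8, -151. ]), 91.2, array([50.5, 50.1]))
lamp (array([453. ,  11.2]), 85.0, array([224.6, 105.1]))
stubtop [451.1  10.7  78. ]
studs [[523.7, 115.9], [504.9, -104.5], [400.8, 126.4], [381.1, -93.4]] [452.6  11.1] [np.float64(85.1), np.float64(84.9)]
bar [ 437.8 -367.4   50. ] (array([ 439.1, -366.5]), 79.7, array([52.3,  9. ]))
plate (array([ 438.2, -369.9]), 78.8, array([222.7, 141.3]))
tray (array([453.2, 374.5]), 0.8, array([296.1, 169.3]))
```

```bash
cat > go.py <<'E'
import sys,numpy as np
from cell import r
# usage: go.py x y z(mm, TCP) [yaw deg of tool x]: remaining shift in tool axes (mm) and spin
s=r.sense();R=np.array(s["orientation"]);p=np.array(s["tcp_pos"])*1e3
yaw=np.degrees(np.arctan2(R[1,0],R[0,0]))
print("t",round(s["t"],1),"tcp",p.round(1),"yaw",yaw.round(2),"q",np.degrees(s["joints"]).round(1),"tilt",np.round(R[:2,2],4),"F",np.round(s["wrist_force"],1),"w",round(s["width"]*1e3,1),"g",round(s["grasp_force"],1))
for k in range(1,len(sys.argv)-2,4):
    a=[float(v) for v in sys.argv[k:k+4]]
    d=R.T@(np.array(a[:3])-p)
    print("shift mm",d.round(1),"min rows",int(np.ceil(np.linalg.norm(d)/41)),"spin",round(-((a[3]-yaw+180)%360-180),2))
E
python3 go.py 452 11 245 18.3 452 11 245 -5
```

```text
t 0.3 tcp [ 164.5 -498.4  245.1] yaw 18.27 q [-71.7  13.7  -0.8  75.6  -0.   90. ] tilt [-0.0002  0.0005] F [0.7 0.1 0.2] w 85.4 g 0.0
shift mm [ 4.327e+02 -3.936e+02  3.000e-01] min rows 15 spin -0.03
shift mm [ 4.327e+02 -3.936e+02  3.000e-01] min rows 15 spin 23.27
```

```bash
python3 -m jog '[[[0.018,-0.0164,0],0,1],[[0.018,-0.0164,0],0,1],[[0.018,-0.0164,0],0,1],[[0.018,-0.0164,0],0,1],[[0.018,-0.0164,0],0,1],[[0.018,-0.0164,0],0,1],[[0.018,-0.0164,0],0,1],[[0.018,-0.0164,0],0,1],[[0.018,-0.0164,0],0,1],[[0.018,-0.0164,0],0,1],[[0.018,-0.0164,0],0,1],[[0.018,-0.0164,0],0,1]]' 40
python3 -m jog '[[[0.018,-0.0164,0],0,1],[[0.018,-0.0164,0],0,1],[[0.018,-0.0164,0],0,1],[[0.018,-0.0164,0],0,1],[[0.018,-0.0164,0],0,1],[[0.018,-0.0164,0],0,1],[[0.018,-0.0164,0],0,1],[[0.018,-0.0164,0],0,1],[[0.018,-0.0164,0],0,1],[[0.018,-0.0164,0],0,1],[[0.018,-0.0164,0],0,1],[[0.018,-0.0164,0],0,1]]'
python3 go.py 452 11 100 85 452 11 57 -5
```

```text
t: 1.3
tcp_pos: [0.3083, -0.2428, 0.2454]
orientation: [[0.95, 0.313, 0.0], [0.313, -0.95, -0.0], [0.0, 0.0, -1.0]]
wrist_force: [-0.4, -0.8, 0.5]
width: 0.0851
grasp_force: 0.0
t: 2.3
tcp_pos: [0.4518, 0.0119, 0.2454]
orientation: [[0.95, 0.314, 0.0], [0.314, -0.95, 0.0], [0.0, 0.0, -1.0]]
wrist_force: [0.3, -0.3, -0.3]
width: 0.0854
grasp_force: 0.0
t 2.3 tcp [451.8  11.9 245.4] yaw 18.28 q [  1.5   6.5  -9.8  73.7   0.  163.2] tilt [0.0002 0.0001] F [ 0.3 -0.3 -0.3] w 85.4 g 0.0
shift mm [-1.000e-01  9.000e-01  1.454e+02] min rows 4 spin -66.72
shift mm [-1.000e-01  9.000e-01  1.884e+02] min rows 5 spin 23.28
```

```bash
python3 -m jog '[[[0,0.0009,0.023],0,1],[[0,0,0.023],0,1],[[0,0,0.023],0,1],[[0,0,0.023],0,1],[[0,0,0.023],0,1],[[0,0,0.023],0,1],[[0,0,0.023],0,1],[[0,0,0.014],0,1],[[0,0,0.010],0,1],[[0,0,0],0,1]]'
python3 -m jog '[[[0,0,0],0,-1],[[0,0,0],0,-1],[[0,0,0],0,-1],[[0,0,0],0,-1],[[0,0,0],0,-1],[[0,0,0],0,-1],[[0,0,0],0,-1],[[0,0,0],0,-1]]' 60
python3 go.py 452 11 100 18
```

```text
t: 3.13
tcp_pos: [0.4503, 0.0098, 0.0585]
orientation: [[0.95, 0.313, -0.003], [0.313, -0.95, 0.0], [-0.003, -0.001, -1.0]]
wrist_force: [-1.1, 0.5, 0.7]
width: 0.0854
grasp_force: 0.0
t: 3.8
tcp_pos: [0.4523, 0.01, 0.0615]
orientation: [[0.95, 0.314, 0.002], [0.314, -0.95, 0.001], [0.002, 0.0, -1.0]]
wrist_force: [-0.9, 0.4, 7.7]
width: 0.0425
grasp_force: 60.1
t 3.8 tcp [452.3  10.   61.5] yaw 18.27 q [  1.2  14.9 -28.7  46.3   0.  163. ] tilt [0.0019 0.0006] F [-0.9  0.4  7.7] w 42.5 g 60.1
shift mm [  0.1  -1.  -38.5] min rows 1 spin 0.27
```

```bash
python3 -m jog '[[[0,0,-0.005],0,-1],[[0,0,-0.008],0,-1],[[0,0,-0.01],0,-1],[[0,0,-0.01],0,-1],[[0,0,-0.015],0,-1],[[0,0,-0.015],0,-1],[[0,0,-0.015],0,-1],[[0,0,-0.015],0,-1],[[0,0,-0.01],0,-1],[[0,0,0],0,-1]]'
python3 go.py 453 374 160 114.1
```

```text
t: 4.63
tcp_pos: [0.4527, 0.0098, 0.1657]
orientation: [[0.95, 0.313, 0.003], [0.313, -0.95, 0.0], [0.003, 0.001, -1.0]]
wrist_force: [0.1, -0.1, -5.3]
width: 0.0425
grasp_force: 61.7
t 4.6 tcp [452.7   9.8 165.7] yaw 18.26 q [  1.2   9.  -18.9  61.9   0.  163. ] tilt [0.0034 0.0001] F [ 0.1 -0.1 -5.3] w 42.5 g 61.7
shift mm [ 114.4 -345.8    5.7] min rows 9 spin -95.84
```

```bash
python3 -m jog '[[[0.0048,-0.0144,0],0,-1],[[0.0095,-0.0288,0],0,-1],[[0.0095,-0.0288,0],0,-1],[[0.0095,-0.0288,0],0,-1],[[0.0095,-0.0288,0],0,-1],[[0.0095,-0.0288,0],0,-1],[[0.0095,-0.0288,0],0,-1],[[0.0095,-0.0288,0],0,-1],[[0.0095,-0.0288,0],0,-1],[[0.0095,-0.0288,0],0,-1],[[0.0095,-0.0288,0],0,-1],[[0.0095,-0.0288,0],0,-1]]'
python3 -m jog '[[[0.0048,-0.0144,0],-5,-1],[[0,0,0],-7,-1],[[0,0,0],-7,-1],[[0,0,0],-7,-1],[[0,0,0],-7,-1],[[0,0,0],-7,-1],[[0,0,0],-7,-1],[[0,0,0],-7,-1],[[0,0,0],-7,-1],[[0,0,0],-7,-1],[[0,0,0],-7,-1],[[0,0,0],-7,-1]]'
python3 -m jog '[[[0,0,0],-7,-1],[[0,0,0],-7,-1],[[0,0,0],0,-1],[[0,0,0],0,-1]]'
python3 go.py 453 374 42 114.1; python3 - <<'E'
from h import *
cv2.imwrite("pics/b.png",np.hstack([eyes.read_camera("top")[170:330,140:340,::-1],eyes.read_camera("scene")[170:330,380:580,::-1]]).repeat(2,0).repeat(2,1))
E
```

```text
t: 5.63
tcp_pos: [0.4786, 0.2657, 0.1703]
orientation: [[0.894, 0.446, -0.038], [0.447, -0.891, 0.073], [-0.001, -0.082, -0.997]]
wrist_force: [0.0, -0.4, -4.7]
width: 0.0422
grasp_force: 62.4
t: 6.63
tcp_pos: [0.4764, 0.2798, 0.1714]
orientation: [[-0.322, 0.946, -0.037], [0.943, 0.324, 0.072], [0.08, -0.012, -0.997]]
wrist_force: [-0.0, 0.3, -4.9]
width: 0.0428
grasp_force: 62.3
t: 6.97
tcp_pos: [0.4763, 0.2798, 0.1714]
orientation: [[-0.533, 0.845, -0.037], [0.842, 0.534, 0.072], [0.081, 0.007, -0.997]]
wrist_force: [-0.1, -0.5, -5.7]
width: 0.0422
grasp_force: 62.4
t 7.0 tcp [476.3 279.8 171.4] yaw 122.33 q [28.  18.2 -5.6 66.2  4.7 85.7] tilt [-0.0372  0.0722] F [-0.1 -0.5 -5.7] w 42.2 g 62.4
shift mm [ 81.3  29.7 136.7] min rows 4 spin 8.23
```

View pics/b.png

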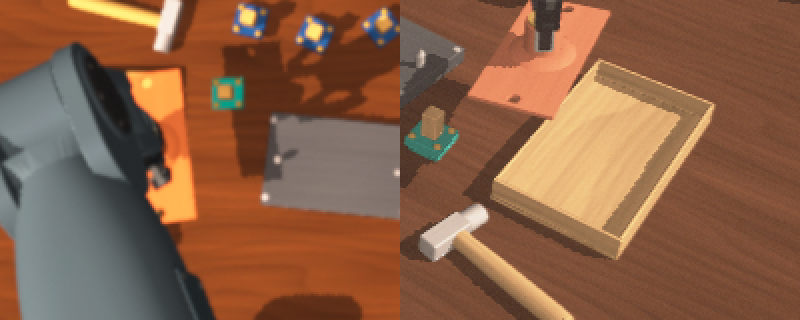

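The arm hit joint 6's limit on the way, so the plate is at about (476,280), tilted 4.6° and short of the tray. I'll make a small move to see whether the tilt persists.

```bash
python3 -m jog '[[[0.02,0.01,0],0,-1],[[0.02,0.01,0],0,-1],[[0,0,0],0,-1]]'
python3 go.py 453 374 160 114.1
```

```text
t: 7.32
tcp_pos: [0.4714, 0.3273, 0.1753]
orientation: [[-0.536, 0.844, -0.036], [0.84, 0.537, 0.074], [0.082, 0.009, -0.997]]
wrist_force: [0.5, 0.6, -4.0]
width: 0.0425
grasp_force: 62.6
t 7.3 tcp [471.4 327.3 175.3] yaw 122.51 q [32.4 19.8 -2.6 67.1  4.7 89.9] tilt [-0.0362  0.0744] F [ 0.5  0.6 -4. ] w 42.5 g 62.6
shift mm [47.8  9.3 19.4] min rows 2 spin 8.41
```

```bash
python3 -m jog '[[[0.024,0.0045,0.005],0,-1],[[0.024,0.0045,0.005],0,-1],[[0,0,0],4,-1],[[0,0,0],4.4,-1],[[0,0,0],0,-1],[[0,0,0],0,-1]]'
python3 go.py 453 374 60 114.1
```

```text
t: 7.82
tcp_pos: [0.4527, 0.37, 0.1688]
orientation: [[-0.409, 0.912, -0.037], [0.909, 0.41, 0.072], [0.081, -0.004, -0.997]]
wrist_force: [-0.7, 0.4, -4.0]
width: 0.0425
grasp_force: 62.5
t 7.8 tcp [452.7 370.  168.8] yaw 114.2 q [ 37.   20.8  -2.   66.4   4.6 102.8] tilt [-0.0371  0.072 ] F [-0.7  0.4 -4. ] w 42.5 g 62.5
shift mm [ -5.3   2.4 108.8] min rows 3 spin 0.1
```

```bash
python3 -m jog '[[[-0.001,0.0004,0.018],0,-1],[[-0.001,0.0004,0.018],0,-1],[[-0.001,0.0004,0.018],0,-1],[[-0.001,0.0004,0.018],0,-1],[[-0.001,0.0004,0.018],0,-1],[[-0.001,0.0004,0.018],0,-1],[[0,0,0.004],0,-1],[[0,0,0],0,-1]]'
python3 -m jog '[[[0,0,0.004],0,-1],[[0,0,0.003],0,-1],[[0,0,0.002],0,-1],[[0,0,0],0,-1],[[0,0,0],0,-1]]'
python3 go.py 453 374 44 114.1
python3 - <<'E'
from h import *
cv2.imwrite("pics/c.png",cv2.resize(eyes.read_camera("scene")[140:330,350:570,::-1],None,fx=3,fy=3))
E
```

```text
t: 8.48
tcp_pos: [0.4525, 0.3729, 0.0557]
orientation: [[-0.408, 0.912, -0.039], [0.909, 0.41, 0.071], [0.08, -0.007, -0.997]]
wrist_force: [-0.5, 0.3, -4.0]
width: 0.0424
grasp_force: 62.5
t: 8.9
tcp_pos: [0.4532, 0.3746, 0.0484]
orientation: [[-0.408, 0.912, -0.036], [0.909, 0.41, 0.073], [0.081, -0.003, -0.997]]
wrist_force: [0.1, 0.2, -4.8]
width: 0.0423
grasp_force: 62.7
t 8.9 tcp [453.2 374.6  48.4] yaw 114.17 q [ 37.3  26.6 -12.1  50.4   4.6 103.2] tilt [-0.0361  0.0727] F [ 0.1  0.2 -4.8] w 42.3 g 62.7
shift mm [-0.9 -0.4  4.3] min rows 1 spin 0.07
```

View pics/c.png

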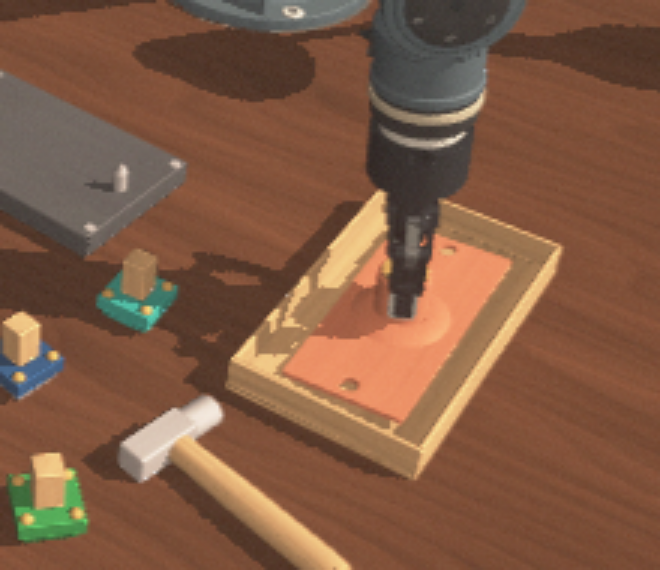

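The plate hangs centred just inside the tray. I'll lower it to contact, release, and rise.

```bash
python3 -m jog '[[[0,0,0.002],0,-1],[[0,0,0.002],0,-1],[[0,0,0],0,-1],[[0,0,0],0,-1]]'
python3 -m jog '[[[0,0,0],0,1],[[0,0,0],0,1],[[0,0,0],0,1],[[0,0,0],0,1],[[0,0,0],0,1],[[0,0,0],0,1],[[0,0,-0.01],0,1],[[0,0,-0.02],0,1],[[0,0,-0.03],0,1],[[0,0,-0.04],0,1],[[0,0,-0.04],0,1],[[0,0,-0.04],0,1]]'
python3 go.py 400 200 250 114
```

```text
t: 9.28
tcp_pos: [0.4526, 0.3752, 0.0443]
orientation: [[-0.408, 0.912, -0.037], [0.909, 0.41, 0.073], [0.082, -0.003, -0.997]]
wrist_force: [-3.5, 2.0, 2.1]
width: 0.0422
grasp_force: 63.6
t: 10.28
tcp_pos: [0.459, 0.3612, 0.2259]
orientation: [[-0.408, 0.912, -0.037], [0.909, 0.41, 0.072], [0.081, -0.004, -0.997]]
wrist_force: [1.5, 0.4, 0.5]
width: 0.0853
grasp_force: 0.0
t 10.3 tcp [459.  361.2 225.9] yaw 114.16 q [ 35.9  19.3   4.2  74.2   4.6 101.8] tilt [-0.0367  0.0722] F [1.5 0.4 0.5] w 85.3 g 0.0
shift mm [-120.6 -119.9  -33.5] min rows 5 spin 0.16
```

```bash
for i in 1; do python3 -m jog '[[[0,0,0],-7.1,1],[[0,0,0],-7.1,1],[[0,0,0],-7.1,1],[[0,0,0],-7.1,1],[[0,0,0],-7.1,1],[[0,0,0],-7.1,1],[[0,0,0],-7.1,1],[[0,0,0],-7.1,1],[[0,0,0],-7.1,1],[[0,0,0],-7.1,1],[[0,0,0],-7.1,1],[[0,0,0],-7.1,1]]' >/dev/null
python3 -m jog '[[[0,0,0],-7.1,1],[[0,0,0],-7.1,1],[[0,0,0],-7.1,1],[[0,0,0],-7.1,1],[[0,0,0],-7.1,1],[[0,0,0],-7.1,1],[[0,0,0],-7.1,1],[[0,0,0],-7.1,1],[[0,0,0],-7.1,1],[[0,0,0],-7.1,1],[[0,0,0],-7.1,1],[[0,0,0],-7.1,1]]' >/dev/null
python3 -m jog '[[[0,0,0],-7.1,1],[[0,0,0],-7.1,1],[[0,0,0],-7.1,1],[[0,0,0],-7.1,1],[[0,0,0],-7.1,1],[[0,0,0],-7.1,1],[[0,0,0],-7.1,1],[[0,0,0],-7.1,1],[[0,0,0],-7.1,1],[[0,0,0],-7.1,1],[[0,0,0],-7.1,1],[[0,0,0],-7.1,1]]' >/dev/null
done; python3 go.py; python3 -m jog '[[[0,0,0],-7.1,1],[[0,0,0],-7.1,1],[[0,0,0],-7.1,1],[[0,0,0],-7.1,1],[[0,0,0],-7.1,1],[[0,0,0],0,1]]' >/dev/null; python3 go.py
```

```text
t 13.3 tcp [459.3 361.5 224.1] yaw 10.17 q [  35.9   19.4    4.1   74.     4.6 -154.2] tilt [-0.0365  0.0724] F [-0.3  0.4 -0.5] w 85.5 g 0.0
t 13.8 tcp [428.7 397.6 224.1] yaw 41.52 q [  41.6   18.9    3.5   73.2    2.5 -179.9] tilt [-0.0108  0.0492] F [-0.4  0.1  0.2] w 85.2 g 0.0
```

```bash
python3 -m jog '[[[0,0,0],-6,1],[[0,0,0],0,1]]' >/dev/null; python3 go.py;python3 -m jog '[[[0,0,0],-6,1],[[0,0,0],0,1]]' >/dev/null; python3 go.py;python3 -m jog '[[[0,0,0],-6,1],[[0,0,0],0,1]]' >/dev/null; python3 go.py
```

```text
t 13.9 tcp [409.2 417.  224. ] yaw 44.92 q [  45.    18.7    3.2   72.9    1.1 -180. ] tilt [0.0058 0.0342] F [ 0.3 -0.8 -0.3] w 85.4 g 0.0
t 14.1 tcp [388.5 435.3 223.9] yaw 48.33 q [  48.4   18.6    3.    72.7   -0.2 -180. ] tilt [0.0225 0.0194] F [-0.2  0.2 -0.9] w 85.1 g 0.0
t 14.3 tcp [366.6 452.5 223.8] yaw 51.74 q [  51.8   18.5    2.9   72.8   -1.6 -180. ] tilt [0.0394 0.0047] F [ 0.2  0.3 -0.4] w 85.6 g 0.0
```

```bash
python3 -m jog '[[[0,0,0],7.1,1],[[0,0,0],7.1,1],[[0,0,0],7.1,1],[[0,0,0],7.1,1],[[0,0,0],7.1,1],[[0,0,0],7.1,1],[[0,0,0],7.1,1],[[0,0,0],7.1,1],[[0,0,0],7.1,1],[[0,0,0],7.1,1],[[0,0,0],7.1,1],[[0,0,0],7.1,1]]' >/dev/null
python3 -m jog '[[[0,0,0],7.1,1],[[0,0,0],7.1,1],[[0,0,0],7.1,1],[[0,0,0],7.1,1],[[0,0,0],7.1,1],[[0,0,0],7.1,1],[[0,0,0],7.1,1],[[0,0,0],7.1,1],[[0,0,0],7.1,1],[[0,0,0],7.1,1],[[0,0,0],7.1,1],[[0,0,0],7.1,1]]' >/dev/null
python3 -m jog '[[[0,0,0],7.1,1],[[0,0,0],7.1,1],[[0,0,0],7.1,1],[[0,0,0],7.1,1],[[0,0,0],7.1,1],[[0,0,0],7.1,1],[[0,0,0],7.1,1],[[0,0,0],7.1,1],[[0,0,0],7.1,1],[[0,0,0],7.1,1],[[0,0,0],7.1,1],[[0,0,0],7.1,1]]' >/dev/null
python3 -m jog '[[[0,0,0],7.1,1],[[0,0,0],7.1,1],[[0,0,0],7.1,1],[[0,0,0],7.1,1],[[0,0,0],7.1,1],[[0,0,0],7.1,1],[[0,0,0],7.1,1],[[0,0,0],7.1,1],[[0,0,0],7.1,1],[[0,0,0],7.1,1],[[0,0,0],7.1,1],[[0,0,0],7.1,1]]' >/dev/null
python3 go.py; python3 -m jog '[[[0,0,0],7.1,1],[[0,0,0],7.1,1],[[0,0,0],0,1]]' >/dev/null; python3 go.py; python3 -m jog '[[[0,0,0],7.1,1],[[0,0,0],0,1]]' >/dev/null; python3 go.py
```

```text
t 18.3 tcp [369.3 450.4 223.7] yaw 70.25 q [ 51.5  18.5   2.9  72.7  -1.6 161.2] tilt [0.0395 0.0044] F [ 0.   0.3 -0.3] w 85.3 g 0.0
t 18.5 tcp [369.3 450.4 223.7] yaw 56.08 q [ 51.5  18.5   2.9  72.7  -1.6 175.4] tilt [0.0395 0.0045] F [-0.6  0.3  0.1] w 85.3 g 0.0
t 18.7 tcp [377.8 443.4 223.6] yaw 50.45 q [ 50.1  18.5   2.8  72.7  -1.1 179.7] tilt [0.0337 0.0099] F [0.3 0.8 0.3] w 85.7 g 0.0
```

```bash
python3 -m jog '[[[0,0,0],5,1],[[0,0,0],0,1]]' >/dev/null; python3 go.py
python3 -m jog '[[[0,0,0],-7,1],[[0,0,0],-7,1],[[0,0,0],-7,1],[[0,0,0],-7,1],[[0,0,0],-7,1],[[0,0,0],-7,1],[[0,0,0],-7,1],[[0,0,0],-7,1],[[0,0,0],-7,1],[[0,0,0],-7,1],[[0,0,0],-7,1],[[0,0,0],-7,1]]' >/dev/null
python3 go.py 193 210 224 130
```

```text
t 18.9 tcp [395.6 426.9 223.4] yaw 47.45 q [ 47.2  18.4   2.7  72.5   0.  179.7] tilt [0.0203 0.0225] F [-0.3 -0.6 -0.2] w 85.6 g 0.0
t 19.9 tcp [393.8 428.6 223.4] yaw 132.02 q [47.4 18.4  2.7 72.5  0.  95.4] tilt [0.0201 0.0225] F [-0.7 -0.2  0.5] w 85.3 g 0.0
shift mm [ -28.  -295.3   -9.5] min rows 8 spin 2.02
```

Sideways tilt is gone; a 1.7° pitch remains. I'll push inward against the inner reach limit to try to remove it.

```bash
python3 -m jog '[[[-0.0028,-0.0295,0],0,1],[[-0.0028,-0.0295,0],0,1],[[-0.0028,-0.0295,0],0,1],[[-0.0028,-0.0295,0],0,1],[[-0.0028,-0.0295,0],0,1],[[-0.0028,-0.0295,0],0,1],[[-0.0028,-0.0295,0],0,1],[[0,0,0],0,1]]' >/dev/null; python3 go.py
python3 -m jog '[[[-0.0028,-0.0295,0],0,1],[[-0.0014,-0.0150,0],0,1],[[0,0,0],0,1]]' >/dev/null; python3 go.py;python3 -m jog '[[[-0.0014,-0.0150,0],0,1],[[0,0,0],0,1]]' >/dev/null; python3 go.py
```

```text
t 20.5 tcp [248.6 273.4 216.9] yaw 131.67 q [ 47.7  -2.1 -23.1  67.4   0.   96. ] tilt [0.0182 0.0205] F [-0.7  0.4 -0.5] w 85.5 g 0.0
t 20.8 tcp [219.8 242.7 215.7] yaw 131.64 q [ 47.8  -6.5 -27.2  67.6   0.   96.2] tilt [0.0194 0.0219] F [-0.7 -1.5  0.2] w 85.7 g 0.0
t 20.9 tcp [210.5 232.9 215.4] yaw 131.6 q [ 47.9  -7.9 -28.4  67.8   0.   96.3] tilt [0.0198 0.0223] F [ 0.4 -0.3  0. ] w 85.4 g 0.0
```

```bash
python3 -m jog '[[[0,0,0.025],0,1],[[0,0,0.025],0,1],[[0,0,0.025],0,1],[[0,0,0.025],0,1],[[0,0,0],0,1]]' >/dev/null; python3 go.py; python3 -m jog '[[[0,-0.015,0],0,1],[[0,-0.015,0],0,1],[[0,0,0],0,1]]' >/dev/null; python3 go.py;python3 -m jog '[[[0,-0.015,0],0,1],[[0,0,0],0,1]]' >/dev/null; python3 go.py
```

```text
t 21.4 tcp [212.4 235.  112.2] yaw 131.55 q [ 47.9  -2.2 -40.1  50.7   0.   96.3] tilt [0.0167 0.0189] F [-0.2 -0.2 -0.1] w 85.2 g 0.0
t 21.6 tcp [189.7 215.  114.8] yaw 131.53 q [ 48.6  -5.7 -42.7  51.4  -0.   97.1] tilt [0.0187 0.0212] F [-0.6 -0.6 -0.1] w 85.8 g 0.0
t 21.8 tcp [179.1 205.8 114.6] yaw 131.51 q [ 49.   -7.3 -44.   51.6  -0.   97.5] tilt [0.0198 0.0224] F [ 0.1 -0.5 -0.3] w 85.5 g 0.0
```

The leftover lean is fixed in world axes (azimuth about 48°). Over the die plate it becomes purely sideways, where the joint 6 limit can take it out, so I'll go there.

```bash
python3 -m jog '[[[0,0,-0.03],0,1],[[0,0,-0.03],0,1],[[0,0,-0.03],0,1],[[0,0,-0.03],0,1],[[0,0,0],0,1]]' >/dev/null; python3 go.py 320 0 235 131.5; python3 go.py 320 0 235 131.5 438 -370 235 131.5
```

```text
t 22.2 tcp [179.6 206.1 239.4] yaw 131.5 q [ 48.9 -13.3 -28.8  72.3  -0.   97.5] tilt [0.0258 0.0291] F [0.7 0.7 0.7] w 85.2 g 0.0
shift mm [-247.4  -31.6    2.1] min rows 7 spin -0.0
t 22.2 tcp [179.6 206.1 239.4] yaw 131.5 q [ 48.9 -13.3 -28.8  72.3  -0.   97.5] tilt [0.0258 0.0291] F [0.7 0.7 0.7] w 85.2 g 0.0
shift mm [-247.4  -31.6    2.1] min rows 7 spin -0.0
shift mm [-602.7 -188.2   -5.7] min rows 16 spin -0.0
```

```bash
python3 -m jog '[[[-0.0247,-0.0032,0],0,1],[[-0.0247,-0.0032,0],0,1],[[-0.0247,-0.0032,0],0,1],[[-0.0247,-0.0032,0],0,1],[[-0.0247,-0.0032,0],0,1],[[-0.0247,-0.0032,0],0,1],[[-0.0247,-0.0032,0],0,1],[[-0.0247,-0.0032,0],0,1],[[-0.0247,-0.0032,0],0,1],[[-0.0247,-0.0032,0],0,1]]' >/dev/null
python3 -m jog '[[[-0.0296,-0.0131,0],0,1],[[-0.0296,-0.0131,0],0,1],[[-0.0296,-0.0131,0],0,1],[[-0.0296,-0.0131,0],0,1],[[-0.0296,-0.0131,0],0,1],[[-0.0296,-0.0131,0],0,1],[[-0.0296,-0.0131,0],0,1],[[-0.0296,-0.0131,0],0,1],[[-0.0296,-0.0131,0],0,1],[[-0.0296,-0.0131,0],0,1],[[-0.0296,-0.0131,0],0,1],[[-0.0296,-0.0131,0],0,1]]' >/dev/null
python3 go.py 438 -370 235 131
python3 -m jog '[[[0,0,0],-7.1,1],[[0,0,0],-7.1,1],[[0,0,0],-7.1,1],[[0,0,0],-7.1,1],[[0,0,0],-7.1,1],[[0,0,0],-7.1,1],[[0,0,0],-7.1,1],[[0,0,0],-7.1,1],[[0,0,0],-7.1,1],[[0,0,0],-7.1,1],[[0,0,0],-7.1,1],[[0,0,0],-7.1,1]]' >/dev/null
python3 -m jog '[[[0,0,0],-7.1,1],[[0,0,0],-7.1,1],[[0,0,0],-7.1,1],[[0,0,0],-7.1,1],[[0,0,0],-7.1,1],[[0,0,0],-7.1,1],[[0,0,0],-7.1,1],[[0,0,0],-7.1,1],[[0,0,0],-7.1,1],[[0,0,0],-7.1,1],[[0,0,0],-7.1,1],[[0,0,0],-7.1,1]]' >/dev/null
python3 go.py
```

```text
t 24.0 tcp [ 435.2 -375.7  226. ] yaw 131.48 q [-41.7  18.9   3.8  74.8   1.7   6.8] tilt [0.0208 0.0219] F [1.1 0.2 0.6] w 85.4 g 0.0
shift mm [ 2.5  6.1 -8.8] min rows 1 spin 0.48
t 26.0 tcp [ 435.  -374.1  226.1] yaw -57.75 q [ -41.6   18.8    3.6   74.8    1.7 -163.8] tilt [0.0206 0.022 ] F [ 0.7  0.2 -0.2] w 85.5 g 0.0
```

```bash
python3 -m jog '[[[0,0,0],-6,1],[[0,0,0],-6,1],[[0,0,0],-6,1],[[0,0,0],0,1]]' >/dev/null;python3 go.py; python3 -m jog '[[[0,0,0],-4,1],[[0,0,0],0,1]]' >/dev/null;python3 go.py
```

```text
t 26.4 tcp [ 439.8 -368.3  226.1] yaw -40.85 q [ -40.7   18.8    3.6   74.7    1.4 -179.8] tilt [0.0174 0.0178] F [-0.4  0.5 -0.3] w 85.5 g 0.0
t 26.5 tcp [ 451.8 -352.7  226. ] yaw -38.27 q [ -38.3   18.6    3.4   74.6    0.6 -180. ] tilt [0.0085 0.006 ] F [-0.3  0.2  0.6] w 85.5 g 0.0
```

```bash
python3 -m jog '[[[0,0,0],-2.7,1],[[0,0,0],0,1]]' >/dev/null;python3 go.py
python3 -m jog '[[[0,0,0],7.1,1],[[0,0,0],7.1,1],[[0,0,0],7.1,1],[[0,0,0],7.1,1],[[0,0,0],7.1,1],[[0,0,0],7.1,1],[[0,0,0],7.1,1],[[0,0,0],7.1,1],[[0,0,0],7.1,1],[[0,0,0],7.1,1],[[0,0,0],7.1,1],[[0,0,0],7.1,1]]' >/dev/null
python3 -m jog '[[[0,0,0],7.1,1],[[0,0,0],7.1,1],[[0,0,0],7.1,1],[[0,0,0],7.1,1],[[0,0,0],7.1,1],[[0,0,0],7.1,1],[[0,0,0],7.1,1],[[0,0,0],7.1,1],[[0,0,0],7.1,1],[[0,0,0],7.1,1],[[0,0,0],7.1,1],[[0,0,0],7.1,1]]' >/dev/null
python3 -m jog '[[[0,0,0],7.1,1],[[0,0,0],7.1,1],[[0,0,0],7.1,1],[[0,0,0],7.1,1],[[0,0,0],7.1,1],[[0,0,0],7.1,1],[[0,0,0],7.1,1],[[0,0,0],7.1,1],[[0,0,0],7.1,1],[[0,0,0],7.1,1],[[0,0,0],0,1]]' >/dev/null
python3 go.py 438.5 -369 180 78.8
python3 - <<'E'
from h import *
cv2.imwrite("pics/d.png",np.hstack([eyes.read_camera("top")[130:330,160:480,::-1],eyes.read_camera("scene")[120:320,230:550,::-1]]).repeat(1,0))
E
```

```text
t 26.7 tcp [ 458.9 -342.8  226. ] yaw -36.75 q [ -36.8   18.6    3.4   74.6   -0.  -180. ] tilt [ 0.0023 -0.002 ] F [-0.4  0.1  1.1] w 85.8 g 0.0
t 29.6 tcp [ 457.7 -344.   226. ] yaw 81.34 q [-36.9  18.6   3.3  74.6  -0.   61.7] tilt [ 0.0022 -0.002 ] F [-0.4 -0.2 -0.2] w 85.3 g 0.0
shift mm [-27.5 -15.3  46. ] min rows 2 spin 2.54
```

View pics/d.png

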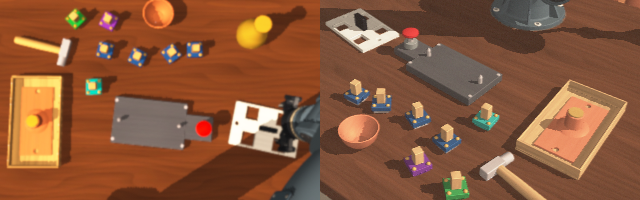

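The lamp plate lies flat in the tray and everything else is where it was. To centre the die plate I'll grip its bar lengthwise first, then across.

```bash
python3 -m jog '[[[-0.0138,-0.0076,0.02],0,1],[[-0.0138,-0.0076,0.02],0,1],[[0,0,0],-7,1],[[0,0,0],-7,1],[[0,0,0],-7,1],[[0,0,0],-7,1],[[0,0,0],-7,1],[[0,0,0],-7,1],[[0,0,0],-7,1],[[0,0,0],-7,1],[[0,0,0],-7,1],[[0,0,0],-7,1]]' >/dev/null
python3 -m jog '[[[0,0,0],-7,1],[[0,0,0],-7,1],[[0,0,0],-3.5,1],[[0,0,0],0,1]]' >/dev/null
python3 go.py 438.3 -369 38 168.8
```

```text
t 31.1 tcp [ 438.7 -368.7  185.9] yaw 169.56 q [-40.   19.6  -1.   69.2  -0.  -29.6] tilt [ 0.0019 -0.0019] F [ 0.7 -0.1 -0. ] w 85.4 g 0.0
shift mm [ 7.000e-01 -1.000e-01  1.479e+02] min rows 4 spin 0.76
```

```bash
python3 -m jog '[[[0,0,0.03],0.8,1],[[0,0,0.03],0,1],[[0,0,0.03],0,1],[[0,0,0.025],0,1],[[0,0,0.02],0,1],[[0,0,0.012],0,1],[[0,0,0],0,1]]' >/dev/null
python3 go.py 438.3 -369 38 168.8
python3 -m jog '[[[0,0,0],0,-1],[[0,0,0],0,-1],[[0,0,0],0,-1],[[0,0,0],0,-1],[[0,0,0],0,-1],[[0,0,0],0,-1],[[0,0,0],0,-1],[[0,0,0],0,-1]]' 60
python3 go.py 438.3 -369 38 168.8
```

```text
t 31.6 tcp [ 437.6 -367.8   36.2] yaw 168.39 q [-40.   26.5 -14.2  49.4  -0.  -28.4] tilt [-0.0016  0.001 ] F [-0.7 -0.   0.4] w 85.5 g 0.0
shift mm [-1.  -1.1 -1.8] min rows 1 spin -0.41
t: 32.3
tcp_pos: [0.4397, -0.3698, 0.0407]
orientation: [[-0.979, 0.201, 0.004], [0.201, 0.979, -0.004], [-0.005, -0.004, -1.0]]
wrist_force: [-1.7, -1.6, 6.5]
width: 0.0488
grasp_force: 64.0
t 32.3 tcp [ 439.7 -369.8   40.7] yaw 168.38 q [-40.   26.2 -13.9  49.5  -0.  -28.4] tilt [ 0.0039 -0.0044] F [-1.7 -1.6  6.5] w 48.8 g 64.0
shift mm [1.6 0.5 2.7] min rows 1 spin -0.42
```

```bash
python3 -m jog '[[[0,0,0],0,1],[[0,0,0],0,1],[[0,0,0],0,1],[[0,0,0],0,1],[[0,0,0],0,1],[[0,0,0],0,1],[[0,0,-0.02],0,1],[[0,0,-0.025],0,1],[[0,0,-0.025],0,1],[[0,0,0],7,1],[[0,0,0],7,1],[[0,0,0],7,1]]' >/dev/null
python3 -m jog '[[[0,0,0],7,1],[[0,0,0],7,1],[[0,0,0],7,1],[[0,0,0],7,1],[[0,0,0],7,1],[[0,0,0],7,1],[[0,0,0],7,1],[[0,0,0],7,1],[[0,0,0],6,1],[[0,0,0],7,1],[[0,0,0],0,1]]' >/dev/null
python3 go.py 438.5 -369.5 36 78.6
```

```text
t 34.2 tcp [ 438.9 -368.6  108.8] yaw 78.06 q [-40.   22.6  -8.5  58.8  -0.   61.9] tilt [ 0.0017 -0.0017] F [ 0.2  0.5 -0.6] w 85.3 g 0.0
shift mm [-0.9 -0.3 72.8] min rows 2 spin -0.54
```

```bash
python3 -m jog '[[[0,0,0.02],-0.5,1],[[0,0,0.02],0,1],[[0,0,0.02],0,1],[[0,0,0.012],0,1],[[0,0,0],0,1],[[0,0,0],0,-1],[[0,0,0],0,-1],[[0,0,0],0,-1],[[0,0,0],0,-1],[[0,0,0],0,-1],[[0,0,0],0,-1],[[0,0,0],0,-1]]' 90 >/dev/null
python3 -m jog '[[[0,0,0],0,-1],[[0,0,0],0,-1],[[0,0,0],0,-1],[[0,0,0],0,-1],[[0,0,0],0,-1]]' >/dev/null
python3 go.py
python3 -m jog '[[[0,0,-0.005],0,-1],[[0,0,-0.015],0,-1],[[0,0,-0.02],0,-1],[[0,0,-0.02],0,-1],[[0,0,-0.02],0,-1],[[0,0,-0.02],0,-1],[[0,0,-0.02],0,-1],[[0,0,-0.01],0,-1],[[0,0,0],0,-1]]' >/dev/null
python3 go.py 452.6 11.1 160 85 
python3 - <<'E'
from h import *
a=eyes.read_camera("top");b=eyes.read_camera("scene")
K=8
def pin(im,n,box):
    x0,y0,x1,y1=box
    cv2.imwrite
    return im[y0:y1,x0:x1]
cv2.imwrite("pics/e.png",np.hstack([cv2.resize(a[215:290,255:385,::-1],None,fx=3,fy=4*75/75),cv2.resize(b[125:225,290:420,::-1],None,fx=3,fy=3)]) if 0 else np.hstack([cv2.resize(a[215:290,260:385,::-1],(375,225)),cv2.resize(b[140:215,305:430,::-1],(375,225))]))
E
```

```text
t 35.6 tcp [ 439.  -368.9   37.8] yaw 78.88 q [-40.   26.4 -14.1  49.3  -0.   61.1] tilt [ 0.0022 -0.0025] F [-2.3  1.4  5.7] w 14.8 g 89.3
t 36.4 tcp [ 439.4 -369.   168.7] yaw 78.89 q [-40.   20.1  -2.9  66.6  -0.   61.1] tilt [ 0.0039 -0.0036] F [ 1.  -0.2 -8.6] w 14.9 g 88.9
shift mm [375.6 -60.3   7.4] min rows 10 spin -6.11
```

View pics/e.png

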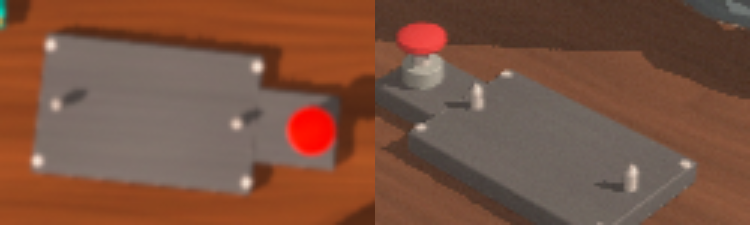

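The pins are clear in both views: top at (278.3,249.7) and (338.7,256.3), scene at (390.3,199.3) and (339,172.3). I'll triangulate them.

```bash
cat > pins.py <<'E'
from h import *
im=eyes.read_camera("top");sc=eyes.read_camera("scene")
def cen(im,box,K=8):
    x0,y0,x1,y1=box;g=cv2.resize(im[y0:y1,x0:x1],None,fx=K,fy=K,interpolation=cv2.INTER_CUBIC)
    g=cv2.cvtColor(g,cv2.COLOR_RGB2GRAY).astype(float);m=g>(np.median(g)+.5*(g.max()-np.median(g)))
    c=max(comps(m,5),key=lambda q:q[0]);return (c[1]+.5)/K-.5+np.array([x0,y0]),c[0]/K/K
A=[cen(im,(272,243,285,257)),cen(im,(332,250,345,262))]
B=[cen(sc,(383,188,398,208)),cen(sc,(332,161,346,181))]
W=[tri(a[0],b[0])*1e3 for a,b in zip(A,B)]
print([(a[0].round(1).tolist(),round(a[1],1)) for a in A+B],np.round(W,1).tolist())
W=np.array(W);d=W[0]-W[1];print("tri centre",W.mean(0).round(1),"len",np.linalg.norm(d[:2]).round(1),"ydir",np.degrees(np.arctan2(d[1],d[0])).round(2))
for z in(.040,.046):
  T=np.array([onz("top",a[0],z)[:2]*1e3 for a in A]);Sx=np.array([onz("scene",b[0],z)[:2]*1e3 for b in B]);print(z,"top",T.mean(0).round(1),"scene",Sx.mean(0).round(1))
E
python3 pins.py
```

```text
[([278.1, 249.5], np.float64(7.5)), ([338.3, 256.0], np.float64(7.4)), ([390.7, 198.5], np.float64(14.5)), ([339.0, 171.5], np.float64(15.2))] [[460.0, 110.1, 39.2], [442.4, -82.2, 38.2]]
tri centre [451.2  13.9  38.7] len 193.0 ydir 84.78
0.04 top [451.8  13.1] scene [452.   15.9]
0.046 top [451.8  13.1] scene [458.7  20.6]
```

```bash
python3 -m jog '[[[0.015,-0.0024,0],0,-1],[[0.033,-0.0053,0],0,-1],[[0.033,-0.0053,0],0,-1],[[0.033,-0.0053,0],0,-1],[[0.033,-0.0053,0],0,-1],[[0.033,-0.0053,0],0,-1],[[0.033,-0.0053,0],0,-1],[[0.033,-0.0053,0],0,-1],[[0.033,-0.0053,0],0,-1],[[0.033,-0.0053,0],0,-1],[[0.033,-0.0053,0],0,-1],[[0.032,-0.005,0],0,-1]]' >/dev/null
python3 -m jog '[[[0,0,0],-3,-1],[[0,0,0],-3.1,-1],[[0,0,0.02],0,-1],[[0,0,0.02],0,-1],[[0,0,0.015],0,-1],[[0,0,0],0,-1],[[0,0,0],0,-1]]' >/dev/null
python3 go.py 453 12.3 95 85
python3 - <<'E'
from h import *
a=eyes.read_camera("top");b=eyes.read_camera("scene")
cv2.imwrite("pics/f.png",np.hstack([cv2.resize(a[210:295,250:385,::-1],None,fx=3,fy=3),cv2.resize(b[130:215,290:425,::-1],None,fx=3,fy=3)])[:, :800])
E
```

```text
t 38.2 tcp [450.9  13.2 110.4] yaw 84.99 q [  1.7  11.8 -24.3  53.9  -0.1  96.7] tilt [-0.0013 -0.0019] F [ 0.9 -0.3 -8.3] w 15.0 g 89.1
shift mm [-0.6  2.2 15.4] min rows 1 spin -0.01
```

View pics/f.png

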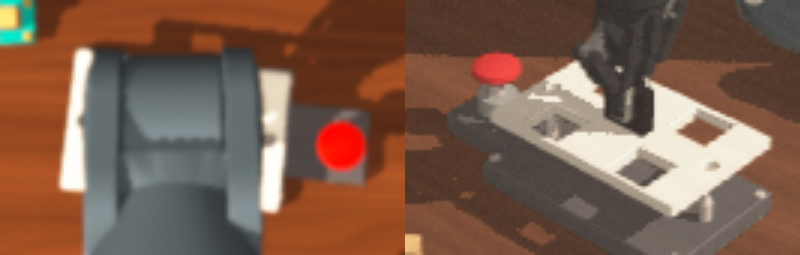

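The plate is held level above the bed with a pin just below it. I'll correct the offset and lower it, watching the force.

```bash
python3 -m jog '[[[-0.0006,0.0022,0.006],0,-1],[[0,0,0.007],0,-1],[[0,0,0],0,-1],[[0,0,0],0,-1]]' >/dev/null;python3 go.py 453 12.3 95 85
python3 -m jog '[[[0,0,0.005],0,-1],[[0,0,0.003],0,-1],[[0,0,0],0,-1],[[0,0,0],0,-1]]' >/dev/null;python3 go.py 453 12.3 95 85
python3 -m jog '[[[0,0,0.003],0,-1],[[0,0,0.003],0,-1],[[0,0,0],0,-1],[[0,0,0],0,-1]]' >/dev/null;python3 go.py 453 12.3 95 85
```

```text
t 38.6 tcp [454.   12.1  97.9] yaw 84.97 q [  1.6  12.7 -25.2  52.   -0.1  96.6] tilt [ 0.0008 -0.002 ] F [-0.7  0.1 -8. ] w 14.7 g 88.9
shift mm [ 0.2 -1.1  2.9] min rows 1 spin -0.03
t 38.9 tcp [454.2  12.1  90. ] yaw 84.98 q [  1.6  13.2 -25.9  50.8  -0.1  96.6] tilt [ 0.0012 -0.0019] F [-0.5 -0.3 -8.7] w 14.7 g 89.0
shift mm [ 0.1 -1.2 -5. ] min rows 1 spin -0.02
t 39.3 tcp [454.3  12.1  84. ] yaw 84.98 q [  1.6  13.6 -26.5  49.9  -0.1  96.6] tilt [ 0.0013 -0.0019] F [-0.8  0.8 -7.9] w 14.6 g 89.0
shift mm [  0.1  -1.3 -11. ] min rows 1 spin -0.02
```

```bash
python3 -m jog '[[[0,-0.0008,0.002],0,-1],[[0,0,0.002],0,-1],[[0,0,0],0,-1],[[0,0,0],0,-1]]' >/dev/null;python3 go.py 453 12.3 95 85
python3 -m jog '[[[0,0,0.003],0,-1],[[0,0,0.003],0,-1],[[0,0,0],0,-1]]' >/dev/null;python3 go.py 453 12.3 95 85
python3 -m jog '[[[0,0,0.003],0,-1],[[0,0,0.003],0,-1],[[0,0,0],0,-1]]' >/dev/null;python3 go.py 453 12.3 62.8 85
```

```text
t 39.6 tcp [453.5  12.2  80.1] yaw 84.99 q [  1.6  13.8 -26.9  49.2  -0.1  96.6] tilt [ 0.0015 -0.0019] F [-0.2  0.3 -9. ] w 14.8 g 89.2
shift mm [  0.   -0.5 -14.9] min rows 1 spin -0.01
t 39.9 tcp [453.4  12.2  73.6] yaw 84.98 q [  1.6  14.2 -27.5  48.3  -0.1  96.6] tilt [ 0.0011 -0.0019] F [ 0.1  0.9 -9.6] w 14.4 g 89.1
shift mm [  0.   -0.3 -21.4] min rows 1 spin -0.02
t 40.1 tcp [453.4  12.2  67.6] yaw 84.98 q [  1.6  14.6 -28.   47.3  -0.1  96.6] tilt [ 0.0012 -0.0019] F [-0.6  1.2 -7.9] w 14.6 g 89.1
shift mm [ 0.1 -0.4  4.8] min rows 1 spin -0.02
```

Both pins are in cleanly. I'll go down to contact, release and rise.

```bash
python3 -m jog '[[[0,0,0.003],0,-1],[[0,0,0.002],0,-1],[[0,0,0.001],0,-1],[[0,0,0],0,-1]]' >/dev/null;python3 go.py
python3 -m jog '[[[0,0,0],0,1],[[0,0,0],0,1],[[0,0,0],0,1],[[0,0,0],0,1],[[0,0,0],0,1],[[0,0,0],0,1],[[0,0,-0.02],0,1],[[0,0,-0.03],0,1],[[0,0,-0.03],0,1],[[0,0,-0.03],0,1],[[0,0,-0.03],0,1],[[0,0,-0.03],0,1]]' >/dev/null;python3 go.py
```

```text
t 40.4 tcp [453.6  12.3  62.7] yaw 85.0 q [  1.6  15.  -28.4  46.5  -0.1  96.6] tilt [ 0.0021 -0.0018] F [-4.6  1.5  2. ] w 14.3 g 90.8
t 41.4 tcp [453.2  12.5 233.9] yaw 84.98 q [  1.6   6.8 -11.1  72.   -0.1  96.7] tilt [ 0.0022 -0.0019] F [ 0.7  0.4 -0.1] w 85.3 g 0.0
```

Die plate seated. Next I'll re-measure the dies and the plate.

```bash
cat > dies.py <<'E'
from h import *
im=eyes.read_camera("top");K=4
up=cv2.resize(im,None,fx=K,fy=K,interpolation=cv2.INTER_CUBIC);H,S,V=hsv(up)
m=((H>98)&(H<130)&(S>80)).astype(np.uint8);m[:120*K]=0;m[:,:230*K]=0;m[:,390*K:]=0
cl=cv2.morphologyEx(m,cv2.MORPH_CLOSE,np.ones((6*K,6*K)))
n,l,s,c=cv2.connectedComponentsWithStats(cl)
for i in range(1,n):
    if s[i,4]<60*K*K: continue
    p=cv2.convexHull(np.argwhere((l==i)&(m>0))[:,::-1].astype(np.int32))[:,0]
    z=.051 if onz("top",c[i]/K,.05)[0]<.56 and abs(onz("top",c[i]/K,.05)[1])<.11 else .024
    w=np.array([onz("top",(q+.5)/K-.5,z)[:2]*1e3 for q in p],np.float32)
    C,sz,a=cv2.minAreaRect(w);print("die z",z,np.round(C,1),"angle mod90",round(a%90,1),np.round(sz,1))
E
python3 dies.py; python3 go.py 672.3 -151 120 91.2
```

```text
die z 0.024 [687.2 159.5] angle mod90 79.7 [49.3 50.1]
die z 0.024 [ 686.7 -125.3] angle mod90 50.3 [50.8 24.5]
die z 0.024 [679.9 -57.3] angle mod90 35.1 [49.5 49.8]
die z 0.024 [666.   52.5] angle mod90 66.4 [49.4 50.3]
t 41.5 tcp [455.4  12.5 239.2] yaw 84.98 q [  1.6   6.6 -10.6  72.3  -0.1  96.7] tilt [ 0.0095 -0.0017] F [ 1.9 -0.5  5.5] w 85.4 g 0.0
shift mm [-143.8  229.2  121.5] min rows 8 spin -6.22
```

```bash
python3 -m jog '[[[0,0,0],0,1],[[0,0,0],0,1],[[0,0,0],0,1],[[0,0,0],0,1]]' >/dev/null; python3 dies.py; python3 go.py; python3 - <<'E'
from h import *
a=eyes.read_camera("top");b=eyes.read_camera("scene")
cv2.imwrite("pics/g.png",np.hstack([cv2.resize(a[160:290,250:390,::-1],None,fx=2.8,fy=2.8),cv2.resize(b[130:260,240:380,::-1],None,fx=2.8,fy=2.8)]))
E
```

```text
die z 0.024 [687.1 159.5] angle mod90 79.7 [49.3 49.9]
die z 0.024 [ 687.  -125.4] angle mod90 49.3 [50.9 24.4]
die z 0.024 [679.9 -57.4] angle mod90 35.9 [49.4 50. ]
die z 0.024 [666.   52.7] angle mod90 66.4 [49.1 50.3]
t 41.9 tcp [452.8  12.5 231.1] yaw 84.99 q [  1.6   6.9 -11.4  71.7  -0.1  96.7] tilt [-0.0003 -0.002 ] F [ 0.2 -0.1 -0.7] w 85.8 g 0.0
```

View pics/g.png

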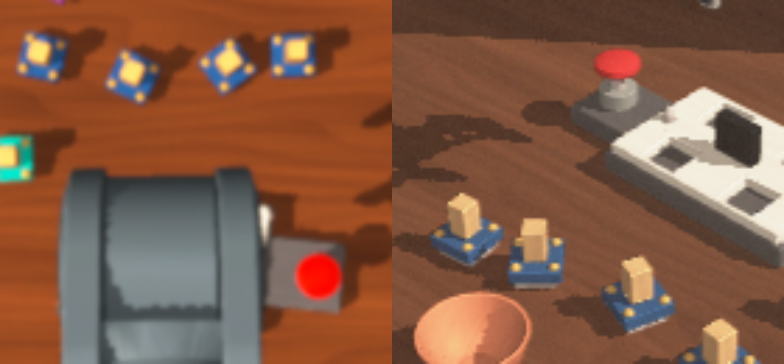

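Die 4 has been knocked: it now sits at top pixel (355,180). The plate is flush and its sockets are clear. I'll measure die 4 alone.

```bash
python3 - <<'E'
from h import *
im=eyes.read_camera("top");K=4
up=cv2.resize(im,None,fx=K,fy=K,interpolation=cv2.INTER_CUBIC);H,S,V=hsv(up)
m=((H>98)&(H<130)&(S>80));k=np.zeros_like(m);k[166*K:194*K,344*K:370*K]=1;m&=k
m=sum(c[2] for c in comps(m,25))
p=cv2.convexHull(np.argwhere(m)[:,::-1].astype(np.int32))[:,0]
w=np.array([onz("top",(q+.5)/K-.5,.024)[:2]*1e3 for q in p],np.float32);print(cv2.minAreaRect(w))
E
python3 go.py 691 -133 120 91
```

```text
((695.3553466796875, -133.98556518554688), (49.513484954833984, 51.29267883300781), 1.1754517555236816)
t 42.0 tcp [453.1  12.5 231.6] yaw 84.98 q [  1.6   6.9 -11.3  71.7  -0.1  96.7] tilt [ 0.0006 -0.0019] F [-0.8  0.1  0.3] w 85.2 g 0.0
shift mm [-123.9  249.6  112. ] min rows 8 spin -6.02
```

```bash
python3 -m jog '[[[-0.0125,0.0255,0.012],-6.2,1],[[-0.0097,0.0267,0.012],0,1],[[-0.0097,0.0267,0.012],0,1],[[-0.0097,0.0267,0.012],0,1],[[-0.0097,0.0267,0.012],0,1],[[-0.0097,0.0267,0.012],0,1],[[-0.0097,0.0267,0.012],0,1],[[-0.0097,0.0267,0.012],0,1],[[-0.0097,0.0267,0.012],0,1],[[-0.0097,0.0267,0.012],0,1],[[0,0,0],0,1]]' >/dev/null;python3 go.py 695.6 -134 46 91.2
```

```text
t 42.9 tcp [722.4 -86.3 107.8] yaw 91.12 q [-6.8 37.3 17.4 70.2 -0.1 82.1] tilt [-0.0014 -0.0019] F [-2.4  0.2 -1. ] w 85.3 g 0.0
shift mm [-47.1 -27.6  61.9] min rows 3 spin -0.08
```

```bash
python3 -m jog '[[[-0.0235,-0.0138,0],0,1],[[-0.0235,-0.0138,0],0,1],[[0,0,0],0,1],[[0,0,0],0,1]]' >/dev/null;python3 go.py 695.6 -134 46 91.2
```

```text
t 43.3 tcp [ 692.5 -133.4  112.8] yaw 91.06 q [-10.9  34.8  13.4  68.6  -0.1  78.1] tilt [ 0.001  -0.0016] F [-0.3  0.7  0.7] w 85.1 g 0.0
shift mm [-0.5  3.  66.8] min rows 2 spin -0.14
```

```bash
python3 -m jog '[[[-0.0005,0.002,0.02],0,1],[[0,0,0.02],0,1],[[0,0,0.02],0,1],[[0,0,0.006],0,1],[[0,0,0],0,1],[[0,0,0],0,-1],[[0,0,0],0,-1],[[0,0,0],0,-1],[[0,0,0],0,-1],[[0,0,0],0,-1],[[0,0,0],0,-1],[[0,0,0],0,-1]]' 60 >/dev/null; python3 -m jog '[[[0,0,0],0,-1],[[0,0,0],0,-1],[[0,0,0],0,-1],[[0,0,0],0,-1]]' >/dev/null; python3 go.py
python3 -m jog '[[[0,0,-0.01],0,-1],[[0,0,-0.02],0,-1],[[0,0,-0.02],0,-1],[[0,0,-0.02],0,-1],[[0,0,-0.02],0,-1],[[0,0,0],-0,-1]]' >/dev/null; python3 go.py 490.7 -44 130 85
```

```text
t 44.6 tcp [ 695.9 -133.    47.9] yaw 91.18 q [-10.8  37.5   8.5  60.8  -0.1  78. ] tilt [ 0.0032 -0.0021] F [-0.9  0.3  6. ] w 21.0 g 59.7
t 45.1 tcp [ 697.  -133.1  141.8] yaw 91.18 q [-10.8  34.1  16.5  72.   -0.1  78. ] tilt [ 0.0077 -0.003 ] F [ 0.3 -0.4 -1.3] w 20.5 g 59.0
shift mm [  93.4 -204.5    9.9] min rows 6 spin 6.18
```

```bash
python3 -m jog '[[[0.006,-0.013,0],0,-1],[[0.0125,-0.0273,0],0,-1],[[0.0125,-0.0273,0],0,-1],[[0.0125,-0.0273,0],0,-1],[[0.0125,-0.0273,0],0,-1],[[0.0125,-0.0273,0],0,-1],[[0.0125,-0.0273,0],0,-1],[[0.0125,-0.0273,0],0,-1],[[0,0,0.02],6.2,-1],[[0,0,0.01],0,-1],[[0,0,0],0,-1],[[0,0,0],0,-1]]' >/dev/null; python3 go.py 490.8 -43.2 88 85
```

```text
t 46.1 tcp [488.8 -43.5 106. ] yaw 85.03 q [ -5.   15.5 -19.9  54.6  -0.1  90. ] tilt [ 0.0004 -0.0018] F [-0.  -0.7 -1.4] w 21.3 g 59.2
shift mm [ 0.5  2.  18. ] min rows 1 spin 0.03
```

```bash
python3 -m jog '[[[0.0005,0.0018,0.008],0,-1],[[0,0,0.008],0,-1],[[0,0,0],0,-1],[[0,0,0],0,-1]]' >/dev/null; python3 go.py 490.8 -43.2 88 85
python3 -m jog '[[[0,0,0.003],0,-1],[[0,0,0.003],0,-1],[[0,0,0],0,-1]]' >/dev/null; python3 go.py 490.8 -43.2 75 85
```

```text
t 46.4 tcp [491.  -43.3  89.8] yaw 84.99 q [ -5.   16.6 -21.   52.3  -0.1  90. ] tilt [ 0.0005 -0.0018] F [ 0.   0.7 -2.8] w 21.0 g 59.2
shift mm [ 0.  -0.2  1.8] min rows 1 spin -0.01
t 46.7 tcp [491.  -43.2  84. ] yaw 84.98 q [ -5.   16.9 -21.6  51.4  -0.1  90. ] tilt [ 0.0013 -0.0018] F [-0.1 -0.2 -0.4] w 20.7 g 59.2
shift mm [ 0.  -0.3  9. ] min rows 1 spin -0.02
```

```bash
python3 -m jog '[[[0,0,0.003],0,-1],[[0,0,0],0,-1],[[0,0,0],0,-1]]' >/dev/null; python3 go.py
python3 -m jog '[[[0,0,0.003],0,-1],[[0,0,0],0,-1],[[0,0,0],0,-1]]' >/dev/null; python3 go.py
python3 -m jog '[[[0,0,0.003],0,-1],[[0,0,0],0,-1],[[0,0,0],0,-1]]' >/dev/null; python3 go.py
```

```text
t 46.9 tcp [491.2 -43.2  81.3] yaw 84.98 q [ -5.   17.1 -21.8  51.   -0.1  90. ] tilt [ 0.0016 -0.0019] F [ 0.5 -0.1 -2.3] w 21.5 g 59.2
t 47.2 tcp [491.2 -43.2  78.3] yaw 84.98 q [ -5.   17.3 -22.1  50.6  -0.1  90. ] tilt [ 0.0016 -0.0019] F [ 0.1 -0.3 -1.4] w 20.8 g 59.2
t 47.4 tcp [491.1 -43.2  75.3] yaw 84.98 q [ -5.   17.5 -22.3  50.1  -0.1  90. ] tilt [ 0.0015 -0.0019] F [-0.5  0.2 -2.1] w 20.7 g 59.2
```

Clean insertion. I'll seat the die, release, rise, and measure the rest.

```bash
python3 -m jog '[[[0,0,0.001],0,-1],[[0,0,0.001],0,-1],[[0,0,0],0,-1]]' >/dev/null; python3 go.py
python3 -m jog '[[[0,0,0],0,1],[[0,0,0],0,1],[[0,0,0],0,1],[[0,0,0],0,1],[[0,0,0],0,1],[[0,0,-0.02],0,1],[[0,0,-0.02],0,1],[[0,0,-0.03],0,1],[[0,0,-0.01],0,1],[[0,0,0],0,1]]' >/dev/null
python3 dies.py; python3 go.py 680 -57.4 110 35.5
```

```text
t 47.7 tcp [491.3 -43.2  74.8] yaw 84.98 q [ -5.   17.5 -22.4  50.   -0.1  90. ] tilt [ 0.0028 -0.0019] F [-6.5  0.7 16.7] w 21.0 g 61.7
die z 0.024 [687.2 159.5] angle mod90 79.7 [49.3 50.1]
die z 0.024 [679.9 -57.3] angle mod90 35.1 [49.5 49.8]
die z 0.024 [666.   52.5] angle mod90 66.4 [49.4 50.3]
t 48.6 tcp [491.9 -43.2 154.3] yaw 84.98 q [ -5.   13.3 -15.1  61.4  -0.1  90.1] tilt [ 0.0042 -0.0021] F [-0.2  0.4 -0.5] w 85.3 g 0.0
shift mm [  2.4 188.4  45.1] min rows 5 spin 49.48
```

```bash
python3 -m jog '[[[0.0004,0.0314,0.005],0,1],[[0.0004,0.0314,0.008],7.08,1],[[-0.0035,0.0312,0.008],7.07,1],[[-0.0073,0.0305,0.008],7.07,1],[[-0.0111,0.0294,0.008],7.07,1],[[-0.0146,0.0278,0.008],7.07,1],[[0,0,0],7.07,1],[[0,0,0],7.07,1],[[0,0,0],0,1],[[0,0,0],0,1]]' >/dev/null; python3 go.py 680.3 -57.4 46 35.4
```

```text
t 49.4 tcp [ 646.  -125.1  107.3] yaw 35.7 q [-1.090e+01  3.050e+01  4.700e+00  6.430e+01 -1.000e-01  1.334e+02] tilt [-0.0004 -0.0014] F [-0.7  1.1  0. ] w 85.5 g 0.0
shift mm [ 67.4 -35.   61.2] min rows 3 spin 0.3
```

```bash
python3 -m jog '[[[0.0225,-0.0117,0],0.3,1],[[0.0225,-0.0117,0],0,1],[[0.0225,-0.0117,0],0,1],[[0,0,0],0,1],[[0,0,0],0,1]]' >/dev/null; python3 go.py 680.3 -57.4 46 35.4
```

```text
t 49.8 tcp [681.6 -55.9 108.3] yaw 35.54 q [-4.600e+00  3.280e+01  9.200e+00  6.620e+01 -1.000e-01  1.398e+02] tilt [ 0.0013 -0.0019] F [-0.4 -0.4 -0.4] w 85.2 g 0.0
shift mm [-1.9  0.4 62.3] min rows 2 spin 0.14
```

```bash
python3 -m jog '[[[-0.0017,0.0003,0.02],0,1],[[0,0,0.02],0,1],[[0,0,0.017],0,1],[[0,0,0.004],0,1],[[0,0,0],0,1],[[0,0,0],0,-1],[[0,0,0],0,-1],[[0,0,0],0,-1],[[0,0,0],0,-1],[[0,0,0],0,-1],[[0,0,0],0,-1],[[0,0,0],0,-1]]' 60 >/dev/null; python3 -m jog '[[[0,0,0],0,-1],[[0,0,0],0,-1],[[0,0,0],0,-1],[[0,0,0],0,-1]]' >/dev/null; python3 go.py 680.3 -57.4 46 35.4
python3 -m jog '[[[0,0,-0.01],0,-1],[[0,0,-0.02],0,-1],[[0,0,-0.02],0,-1],[[0,0,-0.02],0,-1],[[0,0,-0.02],0,-1],[[0,0,0],0,-1]]' >/dev/null; python3 go.py 407 -36.6 140 85
```

```text
t 51.1 tcp [680.6 -58.9  48.5] yaw 35.19 q [-4.900e+00  3.520e+01  4.100e+00  5.880e+01 -1.000e-01  1.399e+02] tilt [ 0.0026 -0.002 ] F [-2.2 -0.   5. ] w 21.1 g 59.4
shift mm [ 0.6 -1.4  2.5] min rows 1 spin -0.21
t 51.6 tcp [682.1 -58.8 142.4] yaw 35.19 q [-4.900e+00  3.150e+01  1.200e+01  7.000e+01 -1.000e-01  1.399e+02] tilt [ 0.0078 -0.0024] F [ 0.5 -0.6 -1.3] w 20.8 g 59.0
shift mm [-2.121e+02 -1.767e+02  2.000e-01] min rows 7 spin -49.81
```

```bash
python3 -m jog '[[[-0.01,-0.008,-0.015],0,-1],[[-0.0202,-0.0169,-0.015],0,-1],[[-0.0202,-0.0169,0],0,-1],[[-0.0202,-0.0169,0],0,-1],[[-0.0202,-0.0169,0],0,-1],[[-0.0202,-0.0169,0],0,-1],[[-0.0202,-0.0169,0],0,-1],[[-0.0202,-0.0169,0],0,-1],[[-0.0202,-0.0169,0],0,-1],[[-0.0202,-0.0169,0],0,-1],[[-0.0202,-0.0169,0],0,-1],[[0,0,0],-7.1,-1]]' >/dev/null
python3 -m jog '[[[0,0,0],-7.1,-1],[[0,0,0],-7.1,-1],[[0,0,0],-7.1,-1],[[0,0,0],-7.1,-1],[[0,0,0],-7.1,-1],[[0,0,0],-7.1,-1],[[0,0,0.02],0,-1],[[0,0,0.02],0,-1],[[0,0,0.015],0,-1],[[0,0,0],0,-1],[[0,0,0],0,-1]]' >/dev/null; python3 go.py 407 -37.2 89 85
```

```text
t 53.6 tcp [404.2 -36.1 111.7] yaw 84.89 q [ -5.    7.5 -29.6  52.9  -0.1  90.1] tilt [-0.0003 -0.0017] F [ 0.1  0.  -1.7] w 21.1 g 59.1
shift mm [-0.8  2.9 22.7] min rows 1 spin -0.11
```

```bash
python3 -m jog '[[[-0.0009,0.0026,0.01],0,-1],[[0,0,0.01],0,-1],[[0,0,0],0,-1],[[0,0,0],0,-1]]' >/dev/null; python3 go.py 407 -37.2 89 85
python3 -m jog '[[[0,0,0.003],0,-1],[[0,0,0.003],0,-1],[[0,0,0],0,-1],[[0,0,0],0,-1]]' >/dev/null; python3 go.py 407 -37.2 75.5 85
```

```text
t 53.9 tcp [407.7 -37.4  92.9] yaw 84.89 q [ -5.2   9.  -31.1  49.8  -0.1  89.9] tilt [ 0.0019 -0.0019] F [ 0.9 -0.1 -2. ] w 20.9 g 59.2
shift mm [ 0.1 -0.7  3.9] min rows 1 spin -0.11
t 54.2 tcp [407.7 -37.4  86.4] yaw 84.88 q [ -5.2   9.4 -31.7  48.7  -0.1  89.9] tilt [ 0.002  -0.0019] F [-0.3  1.2 -1.3] w 21.0 g 59.2
shift mm [ 0.2 -0.7 10.9] min rows 1 spin -0.12
```

```bash
python3 -m jog '[[[0,-0.0005,0.003],0,-1],[[0,0,0],0,-1],[[0,0,0],0,-1]]' >/dev/null; python3 go.py
python3 -m jog '[[[0,0,0.003],0,-1],[[0,0,0],0,-1],[[0,0,0],0,-1]]' >/dev/null; python3 go.py
python3 -m jog '[[[0,0,0.003],0,-1],[[0,0,0],0,-1],[[0,0,0],0,-1]]' >/dev/null; python3 go.py
python3 -m jog '[[[0,0,0.002],0,-1],[[0,0,0.001],0,-1],[[0,0,0],0,-1]]' >/dev/null; python3 go.py
```

```text
t 54.5 tcp [407.  -37.3  83.2] yaw 84.88 q [ -5.2   9.6 -32.1  48.2  -0.1  89.9] tilt [ 0.0015 -0.0018] F [ 0.8 -0.5 -1.4] w 21.0 g 59.2
t 54.7 tcp [407.  -37.4  80.1] yaw 84.88 q [ -5.2   9.8 -32.4  47.7  -0.1  89.9] tilt [ 0.0014 -0.0019] F [-0.2  0.4 -1.6] w 20.9 g 59.2
t 55.0 tcp [407.  -37.4  77.1] yaw 84.88 q [ -5.2  10.  -32.6  47.3  -0.1  89.9] tilt [ 0.0015 -0.0019] F [-0.6 -0.  -1.9] w 21.1 g 59.2
t 55.2 tcp [407.2 -37.6  75.3] yaw 84.87 q [ -5.2  10.1 -32.8  46.9  -0.1  89.9] tilt [ 0.0027 -0.0024] F [-6.9 -1.4 19.4] w 21.1 g 61.9
```

Seated. I'll release and rise, then fetch die 2 at (666,52.6) for socket 2.

```bash
python3 -m jog '[[[0,0,0],0,1],[[0,0,0],0,1],[[0,0,0],0,1],[[0,0,0],0,1],[[0,0,0],0,1],[[0,0,-0.02],0,1],[[0,0,-0.02],0,1],[[0,0,-0.03],0,1],[[0,0,-0.02],0,1],[[0,0,0],0,1]]' >/dev/null
python3 dies.py; python3 go.py 666.4 52.5 110 66.2
```

```text
die z 0.024 [687.2 159.5] angle mod90 80.4 [49.2 50.2]
die z 0.024 [666.   52.5] angle mod90 66.4 [49.4 50.3]
t 56.1 tcp [408.3 -37.3 165.8] yaw 84.89 q [ -5.2   4.8 -23.9  61.   -0.1  90. ] tilt [ 0.0056 -0.0022] F [-0.4 -0.5 -1.2] w 85.3 g 0.0
shift mm [112.5 248.7  57.1] min rows 7 spin 18.69
```

```bash
python3 -m jog '[[[0.0125,0.0276,0],0,1],[[0.0125,0.0276,0],0,1],[[0.0125,0.0276,0],0,1],[[0.0125,0.0276,0],0,1],[[0.0125,0.0276,0],0,1],[[0.0125,0.0276,0],0,1],[[0.0125,0.0276,0],0,1],[[0.0125,0.0276,0],0,1],[[0.0125,0.0276,0],0,1],[[0,0,0.02],6.2,1],[[0,0,0.02],6.2,1],[[0,0,0.015],6.2,1]]' >/dev/null
python3 -m jog '[[[0,0,0],0,1],[[0,0,0],0,1]]' >/dev/null; python3 go.py 666.4 52.5 46 66.2
```

```text
t 57.3 tcp [663.4  52.5 107.7] yaw 66.48 q [ 4.600e+00  3.120e+01  6.200e+00  6.500e+01 -1.000e-01  1.181e+02] tilt [-0.0017 -0.0021] F [ 0.5 -0.5  0.6] w 85.5 g 0.0
shift mm [ 1.3  2.8 61.7] min rows 2 spin 0.28
```

```bash
python3 -m jog '[[[0.0003,0.002,0.02],0.2,1],[[0,0,0.02],0,1],[[0,0,0.017],0,1],[[0,0,0.004],0,1],[[0,0,0],0,1],[[0,0,0],0,-1],[[0,0,0],0,-1],[[0,0,0],0,-1],[[0,0,0],0,-1],[[0,0,0],0,-1],[[0,0,0],0,-1],[[0,0,0],0,-1]]' 60 >/dev/null; python3 -m jog '[[[0,0,0],0,-1],[[0,0,0],0,-1],[[0,0,0],0,-1],[[0,0,0],0,-1]]' >/dev/null; python3 go.py 666.4 52.5 46 66.2
python3 -m jog '[[[0,0,-0.01],0,-1],[[0,0,-0.02],0,-1],[[0,0,-0.03],0,-1],[[0,0,-0.03],0,-1],[[0,0,-0.03],0,-1],[[0,0,0],0,-1]]' >/dev/null; python3 go.py 416.1 67 168 85
```

```text
t 58.6 tcp [666.8  52.   49.2] yaw 66.09 q [ 4.500e+00  3.390e+01  1.700e+00  5.770e+01 -1.000e-01  1.184e+02] tilt [ 0.0027 -0.0018] F [-1.2 -0.1  6.5] w 20.7 g 61.4
shift mm [ 0.3 -0.6  3.2] min rows 1 spin -0.11
t 59.1 tcp [668.8  52.3 175.5] yaw 66.09 q [ 4.500e+00  2.920e+01  1.280e+01  7.300e+01 -1.000e-01  1.184e+02] tilt [ 0.0106 -0.0013] F [-0.5 -0.1 -1.3] w 21.0 g 60.8
shift mm [ -89.  -237.     4.8] min rows 7 spin -18.91
```

```bash
python3 -m jog '[[[-0.005,-0.013,0],0,-1],[[-0.0105,-0.028,0],0,-1],[[-0.0105,-0.028,0],0,-1],[[-0.0105,-0.028,0],0,-1],[[-0.0105,-0.028,0],0,-1],[[-0.0105,-0.028,0],0,-1],[[-0.0105,-0.028,0],0,-1],[[-0.0105,-0.028,0],0,-1],[[-0.0105,-0.028,0],0,-1],[[0,0,0],-6.3,-1],[[0,0,0],-6.3,-1],[[0,0,0],-6.3,-1]]' >/dev/null
python3 -m jog '[[[0,0,0.025],0,-1],[[0,0,0.025],0,-1],[[0,0,0.015],0,-1],[[0,0,0],0,-1],[[0,0,0],0,-1]]' >/dev/null; python3 go.py 416.1 66.7 93 85
```

```text
t 60.5 tcp [413.1  66.6 102.9] yaw 84.98 q [ 9.300e+00  9.200e+00 -2.900e+01  5.180e+01 -1.000e-01  1.043e+02] tilt [ 0.     -0.0023] F [-0.6  0.1 -2.3] w 20.7 g 60.4
shift mm [0.4 3.  9.9] min rows 1 spin -0.02
```

```bash
python3 -m jog '[[[0.0003,0.0024,0.005],0,-1],[[0,0,0.005],0,-1],[[0,0,0],0,-1],[[0,0,0],0,-1]]' >/dev/null; python3 go.py 416.1 66.7 89 85
python3 -m jog '[[[0,0,0.003],0,-1],[[0,0,0.003],0,-1],[[0,0,0],0,-1],[[0,0,0],0,-1]]' >/dev/null; python3 go.py 416.1 66.7 76.2 85
```

```text
t 60.9 tcp [416.3  66.8  93.3] yaw 84.98 q [ 9.200e+00  1.010e+01 -2.960e+01  5.020e+01 -1.000e-01  1.042e+02] tilt [ 0.0021 -0.0019] F [-0.7  0.5 -2. ] w 20.8 g 60.5
shift mm [-0.1 -0.2  4.3] min rows 1 spin -0.02
t 61.2 tcp [416.   66.8  86.9] yaw 84.98 q [ 9.200e+00  1.050e+01 -3.020e+01  4.920e+01 -1.000e-01  1.042e+02] tilt [ 0.0015 -0.002 ] F [-0.3  0.8 -1.8] w 21.1 g 60.5
shift mm [-0.1  0.1 10.7] min rows 1 spin -0.02
```

```bash
python3 -m jog '[[[0,0,0.003],0,-1],[[0,0,0],0,-1],[[0,0,0],0,-1]]' >/dev/null; python3 go.py
python3 -m jog '[[[0,0,0.003],0,-1],[[0,0,0],0,-1],[[0,0,0],0,-1]]' >/dev/null; python3 go.py
python3 -m jog '[[[0,0,0.003],0,-1],[[0,0,0],0,-1],[[0,0,0],0,-1]]' >/dev/null; python3 go.py
python3 -m jog '[[[0,0,0.002],0,-1],[[0,0,0.0005],0,-1],[[0,0,0],0,-1]]' >/dev/null; python3 go.py
```

```text
t 61.5 tcp [416.1  66.8  83.9] yaw 84.98 q [ 9.200e+00  1.070e+01 -3.050e+01  4.880e+01 -1.000e-01  1.042e+02] tilt [ 0.0015 -0.002 ] F [-0.4  0.2 -1. ] w 21.3 g 60.5
t 61.7 tcp [416.1  66.7  80.9] yaw 84.98 q [ 9.200e+00  1.090e+01 -3.080e+01  4.830e+01 -1.000e-01  1.042e+02] tilt [ 0.0016 -0.0022] F [-0.4 -0.7 -2.2] w 21.0 g 60.6
t 62.0 tcp [416.1  66.7  77.9] yaw 84.98 q [ 9.200e+00  1.110e+01 -3.100e+01  4.780e+01 -1.000e-01  1.042e+02] tilt [ 0.0015 -0.0021] F [ 0.3 -1.7 -2.3] w 21.0 g 60.6
t 62.2 tcp [416.2  66.6  76.1] yaw 84.98 q [ 9.200e+00  1.120e+01 -3.120e+01  4.750e+01 -1.000e-01  1.042e+02] tilt [ 0.0023 -0.0022] F [-3.8 -3.1  9.8] w 21.0 g 62.0
```

Seated. The last one is die 1 at (687.2,159.5), going to socket 0.

```bash
python3 -m jog '[[[0,0,0],0,1],[[0,0,0],0,1],[[0,0,0],0,1],[[0,0,0],0,1],[[0,0,0],0,1],[[0,0,-0.02],0,1],[[0,0,-0.02],0,1],[[0,0,-0.03],0,1],[[0,0,-0.02],0,1],[[0,0,0],0,1]]' >/dev/null
python3 dies.py; python3 go.py 687.6 159.5 110 80.2
```

```text
die z 0.024 [687.2 159.5] angle mod90 79.7 [49.3 50.1]
die z 0.051 [492.  -45.3] angle mod90 0.6 [46.6 44.4]
die z 0.051 [407.4 -30.7] angle mod90 84.6 [32.5 46.8]
t 63.1 tcp [417.4  67.2 167.3] yaw 84.99 q [ 9.200e+00  6.000e+00 -2.230e+01  6.140e+01 -1.000e-01  1.042e+02] tilt [ 0.0057 -0.0012] F [ 0.2  0.1 -0.5] w 85.4 g 0.0
shift mm [115.6 260.8  58.7] min rows 8 spin 4.79
```

```bash
python3 -m jog '[[[0.0128,0.029,0],0,1],[[0.0128,0.029,0],0,1],[[0.0128,0.029,0],0,1],[[0.0128,0.029,0],0,1],[[0.0128,0.029,0],0,1],[[0.0128,0.029,0],0,1],[[0.0128,0.029,0],0,1],[[0.0128,0.029,0],0,1],[[0.0128,0.029,0],0,1],[[0,0,0.02],4.9,1],[[0,0,0.02],0,1],[[0,0,0.015],0,1]]' >/dev/null
python3 -m jog '[[[0,0,0],0,1],[[0,0,0],0,1]]' >/dev/null; python3 go.py 687.6 159.5 46 80.1
```

```text
t 64.2 tcp [685.2 158.6 108.9] yaw 80.09 q [ 1.31e+01  3.49e+01  1.30e+01  6.83e+01 -1.00e-01  1.13e+02] tilt [-0.0016 -0.0026] F [-1.1 -0.5  0.5] w 85.5 g 0.0
shift mm [ 1.5  2.3 62.9] min rows 2 spin -0.01
```

```bash
python3 -m jog '[[[0.001,0.0015,0.02],0,1],[[0,0,0.02],0,1],[[0,0,0.017],0,1],[[0,0,0.004],0,1],[[0,0,0],0,1],[[0,0,0],0,-1],[[0,0,0],0,-1],[[0,0,0],0,-1],[[0,0,0],0,-1],[[0,0,0],0,-1],[[0,0,0],0,-1],[[0,0,0],0,-1]]' 60 >/dev/null; python3 -m jog '[[[0,0,0],0,-1],[[0,0,0],0,-1],[[0,0,0],0,-1],[[0,0,0],0,-1]]' >/dev/null; python3 go.py 687.6 159.5 46 80.1
python3 -m jog '[[[0,0,-0.01],0,-1],[[0,0,-0.02],0,-1],[[0,0,-0.03],0,-1],[[0,0,-0.03],0,-1],[[0,0,-0.03],0,-1],[[0,0,0],0,-1]]' >/dev/null; python3 go.py 499.7 59.6 168 85
```

```text
t 65.6 tcp [688.3 159.6  50.6] yaw 80.09 q [ 1.31e+01  3.72e+01  8.40e+00  6.11e+01 -1.00e-01  1.13e+02] tilt [ 0.0028 -0.0015] F [-1.5  0.5  6. ] w 20.8 g 59.9
shift mm [-0.2 -0.7  4.6] min rows 1 spin -0.01
t 66.1 tcp [690.  160.1 177. ] yaw 80.08 q [ 1.31e+01  3.31e+01  1.99e+01  7.62e+01 -1.00e-01  1.13e+02] tilt [ 0.0104 -0.    ] F [ 0.9 -1.  -1.2] w 20.8 g 59.2
shift mm [-131.8 -170.3    7. ] min rows 6 spin -4.92
```

```bash
python3 -m jog '[[[-0.01,-0.013,0],0,-1],[[-0.0203,-0.0262,0],0,-1],[[-0.0203,-0.0262,0],0,-1],[[-0.0203,-0.0262,0],0,-1],[[-0.0203,-0.0262,0],0,-1],[[-0.0203,-0.0262,0],0,-1],[[-0.0203,-0.0262,0],0,-1],[[0,0,0],-4.9,-1],[[0,0,0.025],0,-1],[[0,0,0.025],0,-1],[[0,0,0.012],0,-1],[[0,0,0],0,-1]]' >/dev/null
python3 -m jog '[[[0,0,0],0,-1],[[0,0,0],0,-1]]' >/dev/null; python3 go.py 499.7 59.8 94 85
```

```text
t 67.2 tcp [498.   59.1 108.6] yaw 84.98 q [ 6.800e+00  1.620e+01 -1.840e+01  5.520e+01 -1.000e-01  1.019e+02] tilt [ 0.0027 -0.0019] F [ 0.6 -1.  -1.6] w 21.0 g 59.4
shift mm [ 0.9  1.5 14.6] min rows 1 spin -0.02
```

```bash
python3 -m jog '[[[0.0008,0.0014,0.007],0,-1],[[0,0,0.007],0,-1],[[0,0,0],0,-1],[[0,0,0],0,-1]]' >/dev/null; python3 go.py 499.7 59.8 89 85
python3 -m jog '[[[0,0,0.003],0,-1],[[0,0,0.003],0,-1],[[0,0,0],0,-1],[[0,0,0],0,-1]]' >/dev/null; python3 go.py 499.7 59.8 77.6 85
```

```text
t 67.6 tcp [498.7  59.6  93.4] yaw 84.99 q [ 6.900e+00  1.720e+01 -1.950e+01  5.320e+01 -1.000e-01  1.019e+02] tilt [ 0.001 -0.002] F [ 0.9  0.5 -1. ] w 20.8 g 59.4
shift mm [0.3 1.  4.4] min rows 1 spin -0.01
t 67.9 tcp [498.9  59.6  87.6] yaw 84.98 q [ 6.900e+00  1.750e+01 -2.000e+01  5.240e+01 -1.000e-01  1.019e+02] tilt [ 0.0015 -0.0019] F [ 0.3 -0.7 -1.9] w 21.1 g 59.4
shift mm [ 0.3  0.7 10. ] min rows 1 spin -0.02
```

```bash
python3 -m jog '[[[0.0002,0.0007,0.002],0,-1],[[0,0,0],0,-1],[[0,0,0],0,-1]]' >/dev/null; python3 go.py
python3 -m jog '[[[0,0,0.003],0,-1],[[0,0,0],0,-1],[[0,0,0],0,-1]]' >/dev/null; python3 go.py
python3 -m jog '[[[0,0,0.003],0,-1],[[0,0,0],0,-1],[[0,0,0],0,-1]]' >/dev/null; python3 go.py
python3 -m jog '[[[0,0,0.002],0,-1],[[0,0,0.0005],0,-1],[[0,0,0],0,-1]]' >/dev/null; python3 go.py
```

```text
t 68.2 tcp [499.8  59.8  85.7] yaw 84.98 q [ 6.900e+00  1.770e+01 -2.010e+01  5.210e+01 -1.000e-01  1.019e+02] tilt [ 0.0018 -0.0019] F [ 0.   0.1 -1.8] w 20.7 g 59.4
t 68.4 tcp [499.7  59.6  82.6] yaw 84.98 q [ 6.900e+00  1.790e+01 -2.030e+01  5.170e+01 -1.000e-01  1.019e+02] tilt [ 0.0017 -0.0024] F [ 0.5 -1.2 -2.6] w 21.0 g 59.5
t 68.7 tcp [499.6  59.6  79.5] yaw 84.98 q [ 6.900e+00  1.810e+01 -2.060e+01  5.130e+01 -1.000e-01  1.019e+02] tilt [ 0.0014 -0.0023] F [ 0.6 -2.6 -2.3] w 20.8 g 59.4
t 68.9 tcp [499.7  59.5  77.6] yaw 84.98 q [ 6.900e+00  1.820e+01 -2.080e+01  5.090e+01 -1.000e-01  1.019e+02] tilt [ 0.0022 -0.0023] F [-2.2 -3.6  4.3] w 21.0 g 60.2
```

```bash
python3 -m jog '[[[0,0,0.001],0,-1],[[0,0,0],0,-1]]' >/dev/null; python3 go.py
python3 -m jog '[[[0,0,0],0,1],[[0,0,0],0,1],[[0,0,0],0,1],[[0,0,0],0,1],[[0,0,0],0,1],[[0,0,-0.02],0,1],[[0,0,-0.02],0,1],[[0,0,-0.03],0,1],[[0,0,-0.03],0,1],[[0,0,-0.01],0,1],[[0,0,0],0,1]]' >/dev/null
python3 go.py 438.3 -158 180 85;
```

```text
t 69.1 tcp [499.7  59.5  77.5] yaw 84.98 q [  6.9  18.2 -20.8  50.9  -0.2 101.9] tilt [ 0.0026 -0.0023] F [-5.8 -5.1 15.3] w 20.7 g 61.7
t 70.0 tcp [501.1  60.3 188.8] yaw 84.99 q [ 6.900e+00  1.290e+01 -1.020e+01  6.650e+01 -1.000e-01  1.019e+02] tilt [ 0.0066 -0.0012] F [0.4 0.2 0.3] w 85.3 g 0.0
shift mm [-222.9  -43.6    8.6] min rows 6 spin -0.01
```

```bash
python3 -m jog '[[[-0.028,-0.0054,0],0,-1],[[-0.028,-0.0054,0],0,-1],[[-0.028,-0.0054,0],0,-1],[[-0.028,-0.0054,0],0,-1],[[-0.028,-0.0054,0],0,-1],[[-0.028,-0.0054,0],0,-1],[[-0.028,-0.0054,0],0,-1],[[-0.028,-0.0054,0],0,-1],[[0,0,0],0,-1],[[0,0,0],0,-1]]' 60 >/dev/null; python3 go.py 438.3 -158 100 85
python3 - <<'E'
from h import *
a=eyes.read_camera("top");b=eyes.read_camera("scene")
cv2.imwrite("pics/i.png",np.hstack([cv2.resize(a[160:290,250:390,::-1],None,fx=2.8,fy=2.8),cv2.resize(b[120:250,280:420,::-1],None,fx=2.8,fy=2.8)]))
E
```

```text
t 70.8 tcp [ 436.  -160.3  185.2] yaw 84.82 q [-20.2   9.5 -15.3  65.3  -0.1  75. ] tilt [ 0.    -0.001] F [-0.7  0.5  0. ] w -0.1 g 0.0
shift mm [ 2.6  2.1 85.2] min rows 3 spin -0.18
```

View pics/i.png

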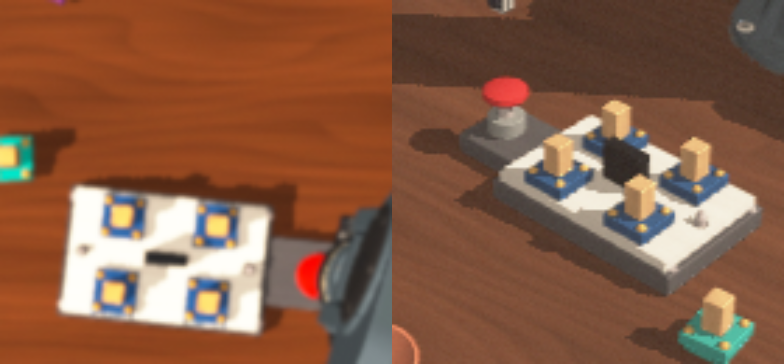

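All four dies sit flush in the sockets. Now the plunger.

```bash
python3 -m jog '[[[0.0024,0.001,0.02],0,-1],[[0,0,0.02],0,-1],[[0,0,0.02],0,-1],[[0,0,0.02],0,-1],[[0,0,0],0,-1],[[0,0,0],0,-1]]' >/dev/null; python3 go.py 438.3 -158 75 85
python3 -m jog '[[[0,0,0.007],0,-1],[[0,0,0.007],0,-1],[[0,0,0.007],0,-1],[[0,0,0],0,-1],[[0,0,0],0,-1]]' >/dev/null; python3 go.py 438.3 -158 75 85
```

```text
t 71.4 tcp [ 437.8 -156.   105.9] yaw 85.07 q [-19.6  13.2 -23.1  53.6  -0.1  75.3] tilt [-0.0005 -0.0009] F [0.7 1.  0.5] w 0.2 g 0.0
shift mm [-1.9  0.7 30.9] min rows 1 spin 0.07
t 71.8 tcp [ 439.4 -157.3   86.1] yaw 84.99 q [-19.7  14.4 -24.9  50.4  -0.   75.3] tilt [ 0.0041 -0.0018] F [2.1 1.7 5.9] w 0.1 g 3.4
shift mm [-0.8 -1.1 11.1] min rows 1 spin -0.01
```

```bash
python3 -m jog '[[[0,0,0.005],0,-1],[[0,0,0.004],0,-1],[[0,0,0],0,-1],[[0,0,0],0,-1]]' >/dev/null; python3 go.py
python3 -m jog '[[[0,0,0.0015],0,-1],[[0,0,0.001],0,-1],[[0,0,0],0,-1],[[0,0,0],0,-1]]' >/dev/null; python3 go.py
```

```text
t 72.2 tcp [ 439.5 -157.3   77.4] yaw 84.99 q [-19.7  15.  -25.7  49.1  -0.   75.3] tilt [ 0.0045 -0.0018] F [ 1.6  2.2 10.2] w 0.1 g 4.9
t 72.5 tcp [ 439.5 -157.3   75.1] yaw 84.99 q [-19.7  15.1 -25.9  48.7  -0.   75.3] tilt [ 0.0046 -0.0019] F [ 0.1  2.1 10.8] w 0.2 g 5.3
```

```bash
python3 -m jog '[[[0,0,0.001],0,-1],[[0,0,0.0005],0,-1],[[0,0,0],0,-1],[[0,0,0],0,-1]]' >/dev/null; python3 go.py
python3 -m jog '[[[0,0,-0.01],0,-1],[[0,0,-0.015],0,-1],[[0,0,-0.025],0,-1],[[0,0,-0.03],0,-1],[[0,0,-0.04],0,-1],[[0,0,-0.03],0,-1],[[0,-0.02,0],0,-1],[[0,-0.03,0],0,-1],[[0,-0.02,0],0,-1],[[0,0,0],0,-1],[[0,0,0],0,-1]]' >/dev/null; python3 go.py
python3 - <<'E'
from h import *
a=eyes.read_camera("top");b=eyes.read_camera("scene")
cv2.imwrite("pics/j.png",np.hstack([cv2.resize(a[130:310,160:400,::-1],None,fx=1.6,fy=1.6),cv2.resize(b[120:300,280:540,::-1],None,fx=1.6,fy=1.6)]))
E
```

```text
t 72.8 tcp [ 439.6 -157.4   74.9] yaw 84.99 q [-19.7  15.1 -25.9  48.6  -0.   75.3] tilt [ 0.0056 -0.0022] F [-3.8  5.3 27.7] w -0.2 g 13.8
t 73.8 tcp [ 367.8 -151.   222.8] yaw 84.94 q [-22.3   1.5 -18.6  69.7  -0.1  72.8] tilt [ 0.0028 -0.0024] F [ 0.4 -0.3 -0.2] w 0.2 g 0.0
```

View pics/j.png

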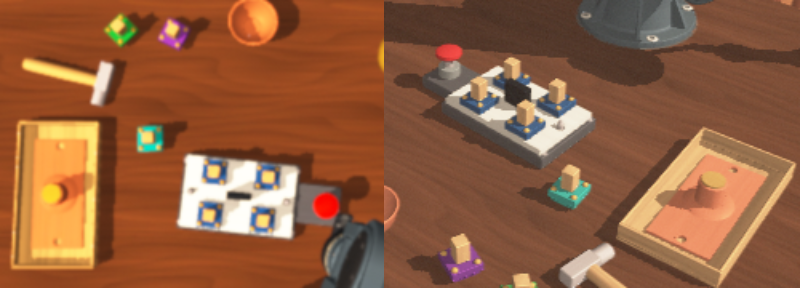

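The plunger hit its stop (27.7 N) and is up again. The four dies are home, the lamp plate lies flat in the tray, and the arm is clear.

```bash
python3 -c "
from cell import r
print(r.finish_job())"
```

```text
the job is handed in; nothing more can be done
None
```

The changeover is done and handed in (no verdict came back): lamp plate flat in the tray, die plate flush on the pins, all four blue dies home, plunger pressed to its stop and up again, with the bowl, hammer and ewer left alone.

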